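Roll a grinding roller out from its kerb and lay it in the cradle

ROBOT

A 6-joint arm with a two-finger parallel gripper is mounted at the origin on the work surface. World frame = base frame: x ahead of the robot, y to its left, z up, the work surface at z = 0. Lengths are in m, angles in rad, forces in N, time in s.
With the tool pointing down it reaches from about 0.3 to 0.775 m from the base axis. Payload 14.6 kg.
Tool frame: the origin (TCP) lies at the very end of the fingers, on their centre line; the grasp point (between the pads) lies 19 mm behind it; z points along the fingers, y is the direction in which the jaws open and shut (so a half turn about z gives the same grasp; the last joint's range is limited). The gripper opens to 94 mm and grips with 3 to 60 N. Pads are 16 mm wide; open, the fingers measure 119 mm over their backs; the gripper's body (75 mm by 177 mm) begins 78 mm behind the grasp point.
Start: joints at [-1.274, 0.3, 1.521, -0, 1.321, -0.067], TCP at [0.196, -0.514, 0.205] pointing down, gripper open.
Joint ranges: [-3.03, 3.03], [-0.79, 2.21], [0.23, 2.52], [-1.04, 4.18], [0, 3.07], [-2.55, 2.55]. Speed limits (rad/s): [2.22, 2.22, 2.57, 3.14, 3.14, 3.14].

INTERFACE

Orientations are given as [roll, pitch, yaw] about the fixed x, y, z axes, in that order (R = Rz(yaw) Ry(pitch) Rx(roll)).
In Python, from station import ctrl, vision, ticket gives the robot as it stands.
- The arm moves only by the tool step_arm, never from a script. Its argument "steps" is a list of rows, each an object of numbers: "x", "y", "z": the shift along the tool's x, y, z in m; "ax", "ay", "az": the turn, a rotation vector about the tool's x, y, z in degrees; "claw": the finger opening in m, from 0 to 0.094. A call has 1 to 5 rows; each row shifts and turns the pose as measured when the row begins, along the tool's axes as they then stand; what a row does not reach is not made up. A row lasts 1/12 s, in which the tool goes at most 41.7 mm and 7.16 degrees, less where a joint would pass 70% of its speed; a pose out of reach is approached as far as the arm can. A call with a gripper value outside its range is refused whole. The fingers move at their own pace and stop on an object; "grip_force" is the grip in N (left out, the last holds). Time passes only in rows, so rows that do not move let the fingers close. It gives the time, the measured TCP pose, the force and the opening at its end, in the units of the state.
- ctrl.get_obs(): the state, without advancing time (a new reading comes with each control period).
- vision.camera(name): name is "scene" or "side" or "wrist"; returns (picture, depth): 420x560x3 uint8, red, green, blue; 420x560 float32, m along the optical axis (not along the pixel's ray), 0 where there is no reading.
- vision.camera_params(name): a dict with "fov_y" (degrees; the focal length in pixels is half the picture's height over the tangent of half this angle, whatever the lens; pixels are square), "cx", "cy" (the principal point, pixels), "k1" (the pictures are not rectified: a ray, as slopes to the right and down, at radius r is drawn at 1 + k1 r^2 times it, then the intrinsics apply), "origin" and "attitude" of the camera in the world; the wrist camera has in their place "mount" (4x4, takes a point from camera to tool coordinates, whose origin is the TCP and whose axes are the flange's). Camera axes: x right, y up, looking along -z (the intrinsics and any distortion apply to the point x, -y, -z); pixel columns grow to the right and rows downward; lengths in m; the calibration is good to about 2 mm. A picture is of the moment at which its call begins: read the wrist's pose just before it. camera_params takes no time and is no camera call.
- ticket.hand_in(): hands the job in, once; it reports no verdict.
The state is a dict: "time_s": time; "qpos": joint angles; "joint_vel": joint speeds; "tau": joint torques, N m; "ee_pos": TCP position; "eef_rot": TCP orientation; "force": force on the tool from outside, world axes, zero at the start; "moment": the same for the moment, N m; "grip_width": finger opening in m.
Only numpy, scipy, OpenCV 4.12 (cv2) and the standard library are available. Lean on these libraries where they do the work, as an engineer would, in place of code of your own. Each camera call takes 0.05 s, during which the arm holds its last target.

TASK

The terracotta grinding roller lies trapped between the tall green kerb of the grey board and its low bead, where fingers cannot get behind it. Lay the yellow steel stop bar flat on the board before it, parallel to the kerb, leaving just room for the roller between bead and bar; then, pressing lightly from above, roll the roller out over the bead until it rests, let go, between bead and bar, and finally lift it and lay it gently in the blue-railed cradle with neither end sticking out. The bar stays on the board, the roller must never be pressed hard or fall onto the bench, and the other things are left where they are.

Things in the scene. Friction and masses are not known exactly. Their poses are not given: they have to be found in the camera images.
- board: Grey fixed board, 200 (x) x 240 (y) mm, origin at the centre of its underside. Floor top at z = 12 mm. A green kerb along its +x side: inner face at x = 85, top at z = 52. A green bead, 6 mm high on the floor, runs along y from x = 36 to x = 42. Green lips 8 mm high close its y ends (inner faces y = +-112); the -x side is open. A roller past the bead and touching it has its centre at x = 20.
- roller_center (a point): Terracotta-coloured solid grinding roller, a cylinder 50 mm in diameter and 110 mm long, about 0.5 kg (it varies), lying on its side; the point is its centre. Its own x axis is the cylinder's axis; y and z turn as it rolls. It starts on the board, lying along the kerb and about touching it, held by the bead; rolled over the bead it rises 6 mm and drops again, then rolls on freely until stopped.
- bar_center (a point): Yellow-painted loose flat steel stop bar, 120 (its x) x 30 (its y) x 12 mm (z), about 0.34 kg; the point is its centre, 6 mm above its underside. It starts flat on the bench. A roller resting against its long side has its centre 36 mm from the bar's centre line.
- bar: The same stop bar; this origin is the centre of its underside.
- roller: The same roller; this origin lies on its surface and turns with it, so use roller_center for its position. x is the cylinder's axis. If it bears on the board (floor, bead and kerb) or on the bar with more than 34 N, its own weight included, it is damaged; a press of 8 to 15 N, kept up by following its rise, rolls it out; touch down at under 15 mm/s. Dropping or ramming it into the cradle (60 N) harms it too.
- cradle_seat (a point): Where the roller's centre is when it lies home in the cradle, centred (52 mm above the bench). Same axes as the cradle: the roller's axis lies along y.
- cradle: Fixed cradle, origin at the centre of its underside on the bench: a wooden base 74 (x) x 150 (y) x 12 mm with two blue plastic rails along y, each 8 mm thick, tops at z = 34 mm, inner faces at x = +-17 mm, outer faces at x = +-25 mm. The roller lies between and on the rails, along y, its underside hanging 7 mm below the rail tops.
- rubbing_block: Bystander: cork rubbing block with a wooden back, 90 x 50 x 32 mm, on the bench.
- drink_can: Bystander: orange can, 56 mm diameter, 120 mm high, standing.
- scraper: Bystander: scraper, about 200 mm long, lying.
- brush: Bystander: brush, about 180 mm long, lying.
- tile: Bystander: white tile 100 x 100 x 10 mm, lying.
- jar: Bystander: jar with a blue lid, 64 mm diameter, 90 mm high, standing.
- offcut: Bystander: timber offcut 120 x 40 x 28 mm, lying.
Not all that is in view belongs to the job. Of the things that look like the bar, the middle-sized one is meant.

How it is judged:
On the way, in this order (a step that is already met when the one before it is completed fails the run):
1. the bar lies released, flat on the board before the roller, within 0.2 rad of parallel to the kerb, centre 99 to 165 mm from the kerb's face; the roller still at the kerb (x of bar_center in the frame of board between -0.08 and -0.014 m and y of bar_center in the frame of board between -0.075 and 0.075 m and z of bar_center in the frame of board between 0.014 and 0.022 m and angle between the x axis of bar and the y axis of board, either way round below 0.2 rad and contact force between bar and the fingers below 0.5 N and x of roller_center in the frame of board above 0.05 m and x of roller_center in the frame of bar between -0.06 and 0.06 m), for 0.2 s.
2. the roller rests released on the board's floor between the bead and the bar, its centre 61 mm or more from the kerb's face (x of bar_center in the frame of board between -0.08 and -0.014 m and y of bar_center in the frame of board between -0.075 and 0.075 m and z of bar_center in the frame of board between 0.014 and 0.022 m and angle between the x axis of bar and the y axis of board, either way round below 0.2 rad and contact force between each of bar, roller and the fingers below 0.5 N and x of roller_center in the frame of board between -0.047 and 0.024 m and x of roller_center in the frame of bar between -0.08 and 0.08 m and z of roller_center in the frame of board between 0.031 and 0.043 m and linear speed of roller below 0.03 m/s), for 0.3 s.
At the end, for the whole second after the job is handed in: The roller lies released and at rest on the cradle's rails, its centre within 6 mm across, 22 mm along and 5 mm in height of the seat, aligned within 0.1 rad; the bar lies flat and released on the board's floor (x of roller_center in the frame of cradle_seat between -0.006 and 0.006 m and y of roller_center in the frame of cradle_seat between -0.022 and 0.022 m and z of roller_center in the frame of cradle_seat between -0.006 and 0.005 m and angle between the x axis of roller and the y axis of cradle, either way round below 0.1 rad and linear speed of roller below 0.02 m/s and contact force between each of roller, bar and the fingers below 0.5 N and x of bar_center in the frame of board between -0.1 and 0.085 m and y of bar_center in the frame of board between -0.12 and 0.12 m and z of bar_center in the frame of board between 0.014 and 0.022 m); the robot touches nothing.
It fails at once if the roller falls off the board or cradle onto the bench (height (world z) of roller_center below 0.03 m).
It fails at once if the roller is pressed hard on the board or the bar (over 34 N) (contact force between roller and board above 34 N or contact force between roller and bar above 34 N).
It fails at once if the roller is dropped or rammed into the cradle (over 60 N) (contact force between roller and cradle above 60 N).
It fails at once if another thing is moved by more than 30 mm (distance of any of rubbing_block, drink_can, scraper, brush, tile, jar, offcut from where it was at the start of the episode above 0.03 m).
It also fails if it takes over 66 s, if anything falls off the work surface, if the arm or the gripper's body presses on something with over 40 N, if the wrist force passes 120 N, or if a joint passes its speed limit or range.

## Working session

There is one attempt and no reset: what is moved stays moved. The work goes in short steps, Python scripts to look and compute and a tool call to move; the robot and the scene stay as the last step left them, time stands still between calls to the robot, and variables do not carry over. Pictures are saved under pics/ and viewed, and the job is handed in when it is done.

Besides the shell and the picture viewer there is one more tool, called by a JSON object that holds its "name" and its "arguments", one argument or row to a line. step_arm: Moves the arm, as the interface text tells. Its arguments: {"type":"object","properties":{"steps":{"type":"array"},"grip_force":{"type":"number"}},"required":["steps"]}

```bash
ls; mkdir -p pics; python3 - <<'E'
from station import ctrl, vision, ticket
import cv2, numpy as np
print(ctrl.get_obs())
for n in ("scene","side","wrist"):
    im,d=vision.camera(n); cv2.imwrite(f"pics/{n}0.png",im[:,:,::-1]); np.savez(f"pics/{n}0.npz",im=im,d=d)
    print(n,vision.camera_params(n))
print(ctrl.get_obs()['time_s'])
E
```

```text
pics
{'time_s': 0.0, 'qpos': array([-1.27361633e+00,  3.00492321e-01,  1.52156125e+00,  2.96250631e-05,
        1.32069853e+00, -6.65591656e-02]), 'joint_vel': array([-0.00061113, -0.00189094, -0.00037107,  0.00040347, -0.00046516,
        0.00026998]), 'tau': array([-2.12355910e-03, -5.31805193e+01, -3.52731550e+01,  7.07652443e-02,
        2.43665732e-02, -8.76095442e-05]), 'ee_pos': array([ 0.19562508, -0.51376182,  0.20488308]), 'eef_rot': array([-3.14043769e+00, -1.05745809e-04,  3.63731752e-01]), 'force': array([ 0.22563662, -0.02849135,  0.10682986]), 'moment': array([-0.02672916,  0.03232498,  0.00248739]), 'grip_width': 0.09379229081486881}
scene {'fov_y': 49.88902263187098, 'cx': 280.47313256537944, 'cy': 206.41574367362463, 'k1': -0.12605289619219925, 'origin': array([1.51581815, 0.1898633 , 1.03823826]), 'attitude': array([0.79301292, 0.00774461, 1.77866465])}
side {'fov_y': 53.669030985526625, 'cx': 279.2624781621173, 'cy': 214.29028665854844, 'k1': 0.038281908287541654, 'origin': array([0.22799627, 0.67273449, 0.88148692]), 'attitude': array([ 0.76586257,  0.01090606, -2.68195817])}
wrist {'fov_y': 66.27874330747257, 'cx': 274.9597541065773, 'cy': 203.65811515065835, 'k1': 0.0031361935444683686, 'mount': array([[-2.97886856e-04,  9.66132518e-01,  2.58046253e-01,
         7.38020629e-02],
       [ 9.99999602e-01,  7.07607653e-05,  8.89462484e-04,
         1.93782311e-03],
       [ 8.41079079e-04,  2.58046415e-01, -9.66132155e-01,
        -1.80311282e-01],
       [ 0.00000000e+00,  0.00000000e+00,  0.00000000e+00,
         1.00000000e+00]])}
0.15
```

View pics/scene0.png

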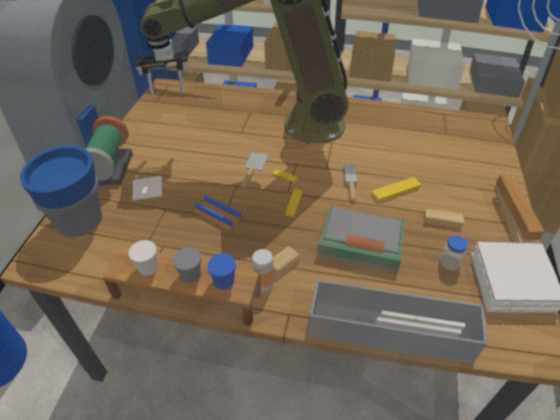

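View pics/side0.png

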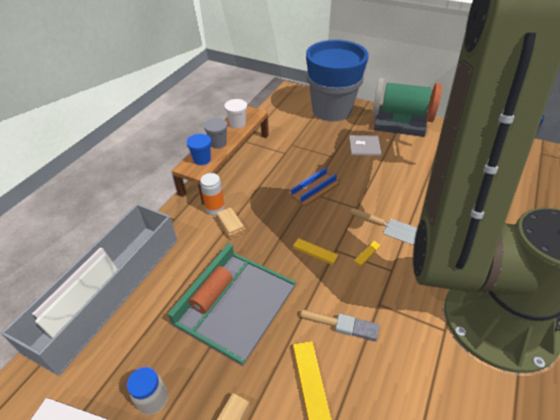

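View pics/wrist0.png

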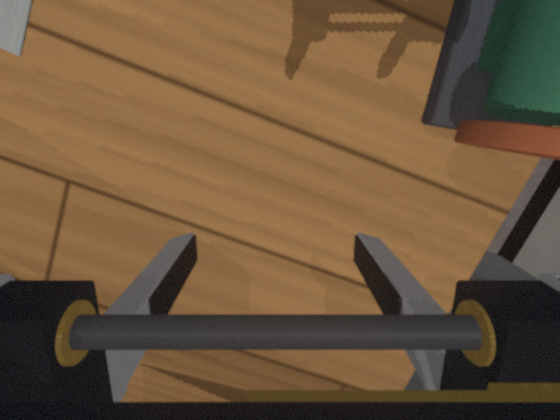

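Three yellow bars in the scene view: small (285,176), medium (294,203), large (396,189). The medium one, at (316,251) in the side view, should be the one meant. I'll measure all of them.

```bash
cat > h.py <<'E'
import numpy as np, cv2
from scipy.spatial.transform import Rotation as Ro
from station import ctrl, vision
def load(n,tag):
    z=np.load(f"pics/{n}{tag}.npz"); return z['im'],z['d']
def pose(n,obs=None):
    p=vision.camera_params(n)
    if n!='wrist':
        return Ro.from_euler('xyz',p['attitude']).as_matrix(),np.array(p['origin']),p
    R=Ro.from_euler('xyz',obs['eef_rot']).as_matrix(); M=p['mount']
    return R@M[:3,:3], R@M[:3,3]+obs['ee_pos'],p
def dirs(uv,n,obs=None):
    R,o,p=pose(n,obs); f=210/np.tan(np.radians(p['fov_y']/2))
    uv=np.asarray(uv,float).reshape(-1,1,2)
    K=np.array([[f,0,p['cx']],[0,f,p['cy']],[0,0,1]])
    xn=cv2.undistortPointsIter(uv,K,np.array([p['k1'],0,0,0.]),None,None,(3,50,1e-10)).reshape(-1,2)
    c=np.c_[xn[:,0],-xn[:,1],-np.ones(len(xn))]
    return c@R.T,o
def plane(uv,n,z,obs=None):
    d,o=dirs(uv,n,obs); return o+d*((z-o[2])/d[:,2])[:,None]
def cloud(n,d,mask,obs=None):
    v,u=np.nonzero(mask&(d>0)); r,o=dirs(np.c_[u,v],n,obs); return o+r*d[v,u][:,None]
def shot(n,tag):
    obs=ctrl.get_obs(); im,d=vision.camera(n); cv2.imwrite(f"pics/{n}{tag}.png",im[:,:,::-1]); np.savez(f"pics/{n}{tag}.npz",im=im,d=d); return im,d,obs
def hsv(im): return cv2.cvtColor(im,cv2.COLOR_RGB2HSV)
def comps(m,amin=60):
    k,l,s,c=cv2.connectedComponentsWithStats(m.astype(np.uint8)); return [(l==i,s[i],c[i]) for i in range(1,k) if s[i][4]>amin]
E
python3 - <<'E'
from h import *
cols={'yellow':((22,170,120),(32,255,255)),'green':((65,80,40),(95,255,255)),'blue':((105,130,80),(125,255,255)),'terra':((3,120,80),(12,255,255))}
for n in('scene','side'):
    im,d=load(n,0);H=hsv(im)
    for c,(a,b) in cols.items():
        m=cv2.inRange(H,np.array(a),np.array(b))>0
        for mm,s,ce in comps(m,80):
            P=cloud(n,d,mm)
            if len(P)<30: continue
            P2=P[(P[:,2]>-.02)&(P[:,2]<.3)]
            if len(P2)<30: continue
            r=cv2.minAreaRect(P2[:,:2].astype(np.float32)*1000)
            print(n,c,ce.round(),s[4],'c',np.round(r[0]),'sz',np.round(r[1]),'a',round(r[2],1),'z',np.percentile(P2[:,2],[2,50,98]).round(3))
im,_=load('scene',0); cv2.imwrite('pics/crop.png',cv2.resize(im[140:290,180:470][:,:,::-1],None,fx=2.7,fy=2.7,interpolation=3))
E
```

```text
scene yellow [285. 175.] 121 c [340. -51.] sz [87. 29.] a 70.7 z [0.004 0.009 0.014]
scene yellow [397. 188.] 437 c [339. 334.] sz [ 45. 172.] a 36.4 z [0.009 0.018 0.023]
scene yellow [293. 202.] 242 c [465.   4.] sz [ 31. 126.] a 87.4 z [0.006 0.012 0.016]
scene green [105. 139.] 605 c [ 416. -684.] sz [135.  90.] a 10.8 z [0.108 0.143 0.152]
scene blue [133.  31.] 1418 c [ -618. -1007.] sz [111. 262.] a 64.6 z [-0.013  0.158  0.267]
scene blue [504.  13.] 782 c [-902.  792.] sz [294. 140.] a 30.8 z [0.185 0.232 0.297]
scene blue [529.  15.] 364 c [-812.  953.] sz [ 38. 143.] a 6.4 z [0.185 0.237 0.296]
scene blue [541.  10.] 246 c [-809.  993.] sz [36. 79.] a 11.5 z [0.223 0.266 0.299]
scene blue [ 58. 176.] 3419 c [ 682. -668.] sz [217. 208.] a 52.8 z [0.164 0.202 0.227]
scene blue [224. 207.] 106 c [ 552. -211.] sz [136.   8.] a 68.6 z [0.02  0.031 0.037]
scene blue [215. 214.] 125 c [ 589. -228.] sz [138.  10.] a 67.8 z [0.022 0.032 0.038]
scene blue [457. 243.] 216 c [618. 501.] sz [49. 52.] a 65.7 z [0.085 0.091 0.094]
scene blue [221. 268.] 590 c [882. -98.] sz [69. 64.] a 2
[... 692 characters left out ...]
z [0.015 0.027 0.054]
side blue [336.  63.] 2345 c [ 677. -665.] sz [214. 213.] a 69.6 z [0.158 0.201 0.226]
side blue [200. 148.] 574 c [ 884. -108.] sz [66. 93.] a 37.6 z [0.109 0.166 0.172]
side blue [309. 181.] 199 c [ 593. -236.] sz [153.  37.] a 70.2 z [0.017 0.03  0.036]
side blue [318. 188.] 194 c [ 544. -213.] sz [146.  10.] a 67.9 z [0.018 0.03  0.036]
side blue [142. 383.] 755 c [614. 502.] sz [54. 56.] a 75.4 z [0.081 0.09  0.093]
side terra [434. 103.] 317 c [ 324. -694.] sz [ 19. 106.] a 11.7 z [0.053 0.123 0.164]
side terra [213. 201.] 294 c [800.  -7.] sz [72. 40.] a 7.4 z [0.02  0.054 0.082]
side terra [211. 289.] 929 c [633. 245.] sz [112.  51.] a 85.6 z [0.031 0.057 0.064]
```

View pics/crop.png

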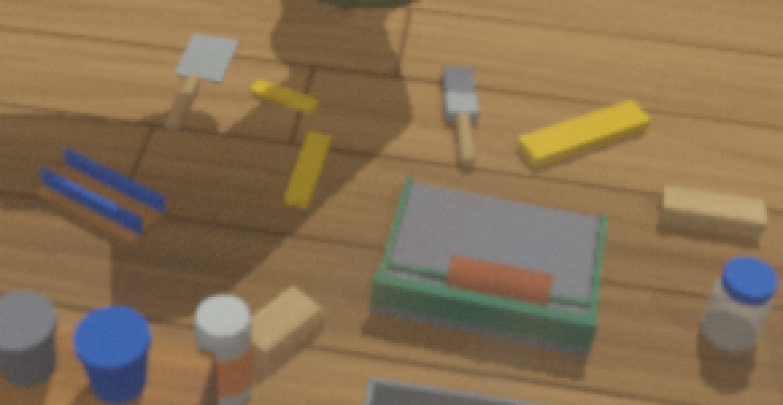

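The crop shows the three bars clearly. By depth they measure about 87, 122 and 168 mm long. The 120x30x12 one, at scene (294,203) and world about (463,5) mm, is the stop bar. I'll go above it and refine with the wrist camera.

```bash
cat > plan.py <<'E'
import sys
from h import *
# usage: plan.py x y z yawdeg [maxmm] : rows from current pose, tool kept vertical
def plan(t,yaw,mx=38,ma=6.5,n=40):
    o=ctrl.get_obs(); p=o['ee_pos'].copy(); R=Ro.from_euler('xyz',o['eef_rot'])
    Rt=Ro.from_euler('xyz',[np.pi,0,np.radians(yaw)]); t=np.array(t)
    print('t',round(o['time_s'],2),'pos',p.round(4),'rot',np.degrees(o['eef_rot']).round(1),'F',o['force'].round(1),'g',round(o['grip_width'],4))
    while n:
        n-=1
        d=t-p; L=np.linalg.norm(d); rv=(R.inv()*Rt).as_rotvec(degrees=True); A=np.linalg.norm(rv)
        if L<5e-4 and A<.2: break
        s=R.inv().apply(d*min(1,mx/1000/max(L,1e-9))); a=rv*min(1,ma/max(A,1e-9))
        s=s.round(4);a=a.round(1)
        print('{"x":%g,"y":%g,"z":%g,"ax":%g,"ay":%g,"az":%g}'%(*s,*a))
        p=p+R.apply(s); R=R*Ro.from_rotvec(a,degrees=True)
if __name__=='__main__':
    a=[float(v) for v in sys.argv[1:]]; plan(a[:3],a[3],*(a[4:5]))
E
python3 plan.py .455 .004 .205 -3.5
```

```text
t 0.15 pos [ 0.1956 -0.5138  0.205 ] rot [-179.9   -0.    20.8] F [ 0.   0.1 -0. ] g 0.0943
{"x":0.028,"y":-0.0257,"z":0,"ax":-0,"ay":0,"az":6.5}
{"x":0.0249,"y":-0.0287,"z":0,"ax":-0,"ay":0,"az":6.5}
{"x":0.0215,"y":-0.0313,"z":0,"ax":-0,"ay":0,"az":6.5}
{"x":0.0178,"y":-0.0336,"z":0,"ax":-0,"ay":0,"az":4.8}
{"x":0.0149,"y":-0.0349,"z":0,"ax":-0,"ay":0,"az":0}
{"x":0.0149,"y":-0.0349,"z":0,"ax":-0,"ay":0,"az":0}
{"x":0.0149,"y":-0.0349,"z":0,"ax":-0,"ay":0,"az":0}
{"x":0.0149,"y":-0.0349,"z":0,"ax":-0,"ay":0,"az":0}
{"x":0.0149,"y":-0.0349,"z":0.0001,"ax":-0,"ay":0,"az":0}
{"x":0.015,"y":-0.0349,"z":0,"ax":-0,"ay":0,"az":0}
{"x":0.0149,"y":-0.0349,"z":0.0001,"ax":-0,"ay":0,"az":0}
{"x":0.0149,"y":-0.0349,"z":0,"ax":-0,"ay":0,"az":0}
{"x":0.015,"y":-0.0349,"z":0.0001,"ax":-0,"ay":0,"az":0}
{"x":0.0149,"y":-0.0349,"z":0,"ax":-0,"ay":0,"az":0}
{"x":0.0149,"y":-0.0349,"z":0.0001,"ax":-0,"ay":0,"az":0}
{"x":0.0038,"y":-0.0088,"z":-0,"ax":-0,"ay":0,"az":0}
```

{"name": "step_arm", "arguments": {
  "steps": [
    {"x":0.028,"y":-0.026,"az":6.5},
    {"x":0.025,"y":-0.029,"az":6.5},
    {"x":0.0215,"y":-0.031,"az":6.5},
    {"x":0.018,"y":-0.034,"az":5},
    {"x":0.015,"y":-0.035}
  ]
}}

```text
validation failed for argument at $.st...
```

{"name": "step_arm", "arguments": {
  "steps": [
    {"x":0.015,"y":-0.035},
    {"x":0.015,"y":-0.035},
    {"x":0.015,"y":-0.035},
    {"x":0.015,"y":-0.035},
    {"x":0.015,"y":-0.035}
  ]
}}

```text
validation failed for argument at $.st...
```

```bash
python3 plan.py .455 .004 .205 -3.5
```

```text
t 0.15 pos [ 0.1956 -0.5138  0.205 ] rot [-179.9   -0.    20.8] F [ 0.   0.1 -0. ] g 0.0943
{"x":0.028,"y":-0.0257,"z":0,"ax":-0,"ay":0,"az":6.5}
{"x":0.0249,"y":-0.0287,"z":0,"ax":-0,"ay":0,"az":6.5}
{"x":0.0215,"y":-0.0313,"z":0,"ax":-0,"ay":0,"az":6.5}
{"x":0.0178,"y":-0.0336,"z":0,"ax":-0,"ay":0,"az":4.8}
{"x":0.0149,"y":-0.0349,"z":0,"ax":-0,"ay":0,"az":0}
{"x":0.0149,"y":-0.0349,"z":0,"ax":-0,"ay":0,"az":0}
{"x":0.0149,"y":-0.0349,"z":0,"ax":-0,"ay":0,"az":0}
{"x":0.0149,"y":-0.0349,"z":0,"ax":-0,"ay":0,"az":0}
{"x":0.0149,"y":-0.0349,"z":0.0001,"ax":-0,"ay":0,"az":0}
{"x":0.015,"y":-0.0349,"z":0,"ax":-0,"ay":0,"az":0}
{"x":0.0149,"y":-0.0349,"z":0.0001,"ax":-0,"ay":0,"az":0}
{"x":0.0149,"y":-0.0349,"z":0,"ax":-0,"ay":0,"az":0}
{"x":0.015,"y":-0.0349,"z":0.0001,"ax":-0,"ay":0,"az":0}
{"x":0.0149,"y":-0.0349,"z":0,"ax":-0,"ay":0,"az":0}
{"x":0.0149,"y":-0.0349,"z":0.0001,"ax":-0,"ay":0,"az":0}
{"x":0.0038,"y":-0.0088,"z":-0,"ax":-0,"ay":0,"az":0}
```

{"name": "step_arm", "arguments": {
  "steps": [
    {"x":0.028,"y":-0.026,"z":0,"ax":0,"ay":0,"az":6.5,"claw":0.094},
    {"x":0.025,"y":-0.029,"z":0,"ax":0,"ay":0,"az":6.5,"claw":0.094},
    {"x":0.0215,"y":-0.031,"z":0,"ax":0,"ay":0,"az":6.5,"claw":0.094},
    {"x":0.018,"y":-0.034,"z":0,"ax":0,"ay":0,"az":5,"claw":0.094},
    {"x":0.015,"y":-0.035,"z":0,"ax":0,"ay":0,"az":0,"claw":0.094}
  ]
}}

```text
time_s: 0.57
ee_pos: [0.2807, -0.341, 0.2023]
eef_rot: [-3.138, 0.003, -0.09]
force: [1.0, -0.4, 0.7]
grip_width: 0.094
```

{"name": "step_arm", "arguments": {
  "steps": [
    {"x":0.015,"y":-0.035,"z":0,"ax":0,"ay":0,"az":0,"claw":0.094},
    {"x":0.015,"y":-0.035,"z":0,"ax":0,"ay":0,"az":0,"claw":0.094},
    {"x":0.015,"y":-0.035,"z":0,"ax":0,"ay":0,"az":0,"claw":0.094},
    {"x":0.015,"y":-0.035,"z":0,"ax":0,"ay":0,"az":0,"claw":0.094},
    {"x":0.015,"y":-0.035,"z":0,"ax":0,"ay":0,"az":0,"claw":0.094}
  ]
}}

```text
time_s: 0.98
ee_pos: [0.3729, -0.1644, 0.2027]
eef_rot: [-3.138, 0.002, -0.094]
force: [1.3, -0.4, -0.2]
grip_width: 0.094
```

```bash
python3 plan.py .455 .004 .205 -3.5
```

```text
t 0.98 pos [ 0.3729 -0.1644  0.2027] rot [-1.798e+02  1.000e-01 -5.400e+00] F [ 1.3 -0.4 -0.2] g 0.094
{"x":0.0134,"y":-0.0356,"z":-0.0004,"ax":-0.2,"ay":0.1,"az":-1.9}
{"x":0.0146,"y":-0.0351,"z":-0.0005,"ax":-0,"ay":0,"az":0}
{"x":0.0145,"y":-0.0351,"z":-0.0004,"ax":-0,"ay":0,"az":0}
{"x":0.0146,"y":-0.0351,"z":-0.0005,"ax":-0,"ay":0,"az":0}
{"x":0.0135,"y":-0.0326,"z":-0.0004,"ax":-0,"ay":0,"az":0}
```

{"name": "step_arm", "arguments": {
  "steps": [
    {"x":0.0134,"y":-0.0356,"z":0,"ax":-0.2,"ay":0.1,"az":-1.9,"claw":0.094},
    {"x":0.0146,"y":-0.035,"z":0,"ax":0,"ay":0,"az":0,"claw":0.094},
    {"x":0.0146,"y":-0.035,"z":0,"ax":0,"ay":0,"az":0,"claw":0.094},
    {"x":0.0146,"y":-0.035,"z":0,"ax":0,"ay":0,"az":0,"claw":0.094},
    {"x":0.0135,"y":-0.033,"z":0,"ax":0,"ay":0,"az":0,"claw":0.094}
  ]
}}

```text
time_s: 1.4
ee_pos: [0.4569, 0.0143, 0.2032]
eef_rot: [3.141, -0.001, -0.058]
force: [0.4, -0.8, -0.4]
grip_width: 0.0942
```

{"name": "step_arm", "arguments": {
  "steps": [
    {"x":0,"y":0,"z":0,"ax":0,"ay":0,"az":0,"claw":0.094}
  ]
}}

```text
time_s: 1.48
ee_pos: [0.4582, 0.0187, 0.203]
eef_rot: [-3.141, -0.001, -0.054]
force: [1.0, -0.1, 0.0]
grip_width: 0.0943
```

```bash
python3 - <<'E'
from h import *
im,d,o=shot('wrist',1); print(o['ee_pos'].round(4),np.degrees(o['eef_rot']).round(2))
m=cv2.inRange(hsv(im),np.array((20,150,60)),np.array((34,255,255)))>0
for mm,s,ce in comps(m,500):
    P=cloud('wrist',d,mm,o); T=P[P[:,2]>np.percentile(P[:,2],50)-.004]
    v,u=np.nonzero(mm); Q=plane(np.c_[u,v],'wrist',.012,o)
    for A in(T,Q):
        r=cv2.minAreaRect(A[:,:2].astype(np.float32)*1000); print(ce.round(),s,np.round(r[0],1),np.round(r[1],1),round(r[2],1),np.median(A[:,2]))
E
```

```text
[0.4582 0.0187 0.203 ] [-1.7996e+02 -5.0000e-02 -3.1200e+00]
[288. 176.] [ 275  126   28  102 2719] [463.3   1.8] [ 29.5 119.6] 86.9 0.013040928376180927
[288. 176.] [ 275  126   28  102 2719] [463.2   1.1] [ 30.8 119.6] 86.9 0.01200000000000001
[ 65. 264.] [  23  238   76   44 1852] [425.9 202.1] [ 43.3 301.1] 34.9 0.01866285780672927
[ 65. 264.] [  23  238   76   44 1852] [361.2 293. ] [45.6 95.1] 35.9 0.01200000000000001
[333. 273.] [ 300  257   70   33 1250] [366.7 -32.6] [152.   67.8] 26.2 0.01020385218457448
[333. 273.] [ 300  257   70   33 1250] [337.9 -54.1] [91.8 26.7] 73.2 0.01200000000000001
[526. 392.] [490 383  70  19 573] [473.9 -38.2] [17.   3.3] 87.6 0.3278355833455411
[526. 392.] [490 383  70  19 573] [ 140.1 -318.8] [100.9  31. ] 87.1 0.01200000000000001
```

View pics/wrist1.png

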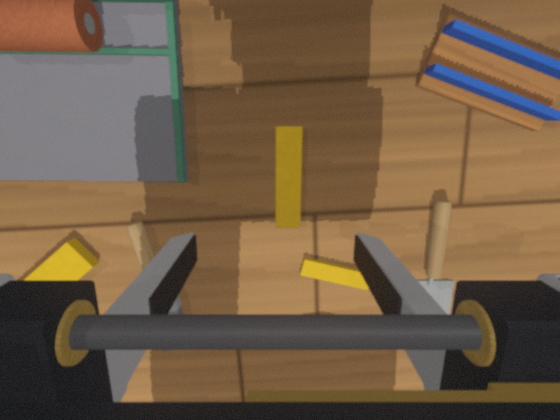

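The wrist view shows the medium bar at (288,176), measuring 119.6 x 30 mm, centred at (463, 1.5) mm. The board is at upper left and the cradle rails at upper right. I'm lowering onto the bar.

```bash
python3 plan.py .4633 .0015 .03 -3.1 | head -3; grep -c . h.py
```

```text
t 1.53 pos [0.4573 0.0169 0.2028] rot [-180.    -0.    -3.1] F [-1.1 -0.1  0.4] g 0.094
{"x":0.0015,"y":0.0033,"z":0.0378,"ax":-0,"ay":-0,"az":-0}
{"x":0.0015,"y":0.0033,"z":0.0378,"ax":-0,"ay":-0,"az":-0}
27
```

{"name": "step_arm", "arguments": {
  "steps": [
    {"x":0.002,"y":0.004,"z":0.036,"ax":0,"ay":0,"az":0,"claw":0.07},
    {"x":0.002,"y":0.004,"z":0.036,"ax":0,"ay":0,"az":0,"claw":0.06},
    {"x":0.001,"y":0.004,"z":0.036,"ax":0,"ay":0,"az":0,"claw":0.06},
    {"x":0.001,"y":0.003,"z":0.036,"ax":0,"ay":0,"az":0,"claw":0.06},
    {"x":0,"y":0,"z":0.015,"ax":0,"ay":0,"az":0,"claw":0.06}
  ]
}}

```text
time_s: 1.95
ee_pos: [0.4644, -0.0019, 0.0423]
eef_rot: [3.141, -0.01, -0.053]
force: [0.5, -0.2, -1.0]
grip_width: 0.0643
```

```bash
python3 plan.py .4633 .0015 .003 -3.1 15
```

```text
t 1.95 pos [ 0.4644 -0.0019  0.0423] rot [180.   -0.6  -3. ] F [ 0.5 -0.2 -1. ] g 0.0643
{"x":-0.0006,"y":-0.0013,"z":0.0149,"ax":0,"ay":-0.6,"az":0.1}
{"x":-0.0005,"y":-0.0012,"z":0.0149,"ax":0,"ay":0,"az":-0}
{"x":-0.0003,"y":-0.0008,"z":0.0095,"ax":0,"ay":0,"az":-0}
```

{"name": "step_arm", "arguments": {
  "steps": [
    {"x":-0.0006,"y":-0.0015,"z":0.014,"ax":0,"ay":-0.6,"az":0,"claw":0.06},
    {"x":-0.0005,"y":-0.0015,"z":0.01,"ax":0,"ay":0,"az":0,"claw":0.06},
    {"x":0,"y":0,"z":0.004,"ax":0,"ay":0,"az":0,"claw":0.06},
    {"x":0,"y":0,"z":0,"ax":0,"ay":0,"az":0,"claw":0.06}
  ]
}}

```text
time_s: 2.28
ee_pos: [0.4592, -0.003, 0.0088]
eef_rot: [3.141, 0.009, -0.058]
force: [-0.5, -0.3, -0.1]
grip_width: 0.06
```

```bash
python3 plan.py .4633 .0015 .004 -3.1 15
```

```text
t 2.28 pos [ 0.4592 -0.003   0.0088] rot [179.9   0.5  -3.3] F [-0.5 -0.3 -0.1] g 0.06
{"x":0.0039,"y":-0.0048,"z":0.0047,"ax":0.1,"ay":0.5,"az":-0.2}
```

{"name": "step_arm", "arguments": {
  "steps": [
    {"x":0.004,"y":-0.0045,"z":0.004,"ax":0,"ay":0.5,"az":-0.2,"claw":0.06},
    {"x":0,"y":0,"z":0,"ax":0,"ay":0,"az":0,"claw":0.06},
    {"x":0,"y":0,"z":0,"ax":0,"ay":0,"az":0,"claw":0.06}
  ]
}}

```text
time_s: 2.53
ee_pos: [0.4644, 0.0003, 0.006]
eef_rot: [3.14, -0.003, -0.055]
force: [-0.3, 0.1, 0.2]
grip_width: 0.06
```

```bash
python3 plan.py .4633 .0015 .004 -3.1 15
```

```text
t 2.53 pos [4.644e-01 3.000e-04 6.000e-03] rot [ 1.799e+02 -1.000e-01 -3.200e+00] F [-0.3  0.1  0.2] g 0.06
{"x":-0.0012,"y":-0.0012,"z":0.002,"ax":0.1,"ay":-0.1,"az":-0.1}
```

{"name": "step_arm", "arguments": {
  "steps": [
    {"x":-0.001,"y":-0.001,"z":0.0025,"ax":0,"ay":0,"az":0,"claw":0.04},
    {"x":0,"y":0,"z":0,"ax":0,"ay":0,"az":0,"claw":0.02},
    {"x":0,"y":0,"z":0,"ax":0,"ay":0,"az":0,"claw":0.02},
    {"x":0,"y":0,"z":0,"ax":0,"ay":0,"az":0,"claw":0.02},
    {"x":0,"y":0,"z":0,"ax":0,"ay":0,"az":0,"claw":0.02}
  ],
  "grip_force": 30
}}

```text
time_s: 2.95
ee_pos: [0.4644, 0.0015, 0.0049]
eef_rot: [3.141, -0.006, -0.055]
force: [-0.2, 1.2, -1.4]
grip_width: 0.03
```

{"name": "step_arm", "arguments": {
  "steps": [
    {"x":0,"y":0,"z":0,"ax":0,"ay":0,"az":0,"claw":0.02},
    {"x":0,"y":0,"z":0,"ax":0,"ay":0,"az":0,"claw":0.02},
    {"x":0,"y":0,"z":-0.015,"ax":0,"ay":0,"az":0,"claw":0.02},
    {"x":0,"y":0,"z":-0.03,"ax":0,"ay":0,"az":0,"claw":0.02},
    {"x":0,"y":0,"z":-0.035,"ax":0,"ay":0,"az":0,"claw":0.02}
  ]
}}

```text
time_s: 3.37
ee_pos: [0.4595, 0.0019, 0.0806]
eef_rot: [3.141, 0.009, -0.055]
force: [0.8, 0.5, -2.4]
grip_width: 0.0299
```

```bash
python3 plan.py .53 .2 .2 86 25
```

```text
t 3.37 pos [0.4595 0.0019 0.0806] rot [179.9   0.5  -3.1] F [ 0.8  0.5 -2.4] g 0.0299
{"x":0.006,"y":-0.0208,"z":-0.0124,"ax":-0,"ay":0,"az":-6.5}
{"x":0.0084,"y":-0.02,"z":-0.0124,"ax":-0,"ay":0,"az":-6.5}
{"x":0.0106,"y":-0.0189,"z":-0.0124,"ax":-0,"ay":0,"az":-6.5}
{"x":0.0127,"y":-0.0176,"z":-0.0124,"ax":-0,"ay":0,"az":-6.5}
{"x":0.0146,"y":-0.0161,"z":-0.0124,"ax":-0,"ay":0,"az":-6.5}
{"x":0.0163,"y":-0.0143,"z":-0.0124,"ax":-0,"ay":0,"az":-6.5}
{"x":0.0178,"y":-0.0124,"z":-0.0124,"ax":-0.1,"ay":0,"az":-6.5}
{"x":0.0191,"y":-0.0103,"z":-0.0125,"ax":-0.1,"ay":0,"az":-6.5}
{"x":0.0201,"y":-0.0081,"z":-0.0125,"ax":-0,"ay":0.1,"az":-6.5}
{"x":0.0142,"y":-0.0038,"z":-0.0084,"ax":-0.1,"ay":0,"az":-6.5}
{"x":-0,"y":-0,"z":0,"ax":-0,"ay":0.1,"az":-6.5}
{"x":-0,"y":-0,"z":0,"ax":-0.1,"ay":0,"az":-6.5}
{"x":-0,"y":-0,"z":0,"ax":-0,"ay":0.1,"az":-6.5}
{"x":-0,"y":-0,"z":0,"ax":-0.1,"ay":-0,"az":-4.6}
```

{"name": "step_arm", "arguments": {
  "steps": [
    {"x":0.006,"y":-0.015,"z":-0.03,"ax":0,"ay":0,"az":-6.5,"claw":0.02},
    {"x":0.008,"y":-0.016,"z":-0.03,"ax":0,"ay":0,"az":-6.5,"claw":0.02},
    {"x":0.01,"y":-0.018,"z":-0.025,"ax":0,"ay":0,"az":-6.5,"claw":0.02},
    {"x":0.013,"y":-0.018,"z":-0.02,"ax":0,"ay":0,"az":-6.5,"claw":0.02},
    {"x":0.015,"y":-0.016,"z":0,"ax":0,"ay":0,"az":-6.5,"claw":0.02}
  ]
}}

```text
time_s: 3.78
ee_pos: [0.4959, 0.0947, 0.1957]
eef_rot: [-3.14, 0.004, 0.527]
force: [-0.1, -0.5, -2.9]
grip_width: 0.0293
```

{"name": "step_arm", "arguments": {
  "steps": [
    {"x":0.0163,"y":-0.014,"z":0,"ax":0,"ay":0,"az":-6.5,"claw":0.02},
    {"x":0.018,"y":-0.0125,"z":0,"ax":0,"ay":0,"az":-6.5,"claw":0.02},
    {"x":0.019,"y":-0.01,"z":0,"ax":0,"ay":0,"az":-6.5,"claw":0.02},
    {"x":0.02,"y":-0.008,"z":0,"ax":0,"ay":0,"az":-6.5,"claw":0.02},
    {"x":0.02,"y":-0.006,"z":0,"ax":0,"ay":0,"az":-6.5,"claw":0.02}
  ]
}}

```text
time_s: 4.2
ee_pos: [0.5294, 0.2021, 0.1961]
eef_rot: [-3.138, 0.003, 1.124]
force: [0.3, -0.8, -3.3]
grip_width: 0.0291
```

```bash
python3 plan.py .53 .2 .2 86 25
```

```text
t 4.2 pos [0.5294 0.2021 0.1961] rot [-1.798e+02  1.000e-01  6.440e+01] F [ 0.3 -0.8 -3.3] g 0.0291
{"x":-0.0016,"y":0.0014,"z":-0.0039,"ax":-0.1,"ay":0,"az":-6.5}
{"x":-0,"y":0,"z":-0,"ax":-0.1,"ay":0,"az":-6.5}
{"x":-0,"y":0,"z":-0,"ax":-0,"ay":0.1,"az":-6.5}
{"x":-0,"y":0,"z":-0,"ax":-0,"ay":0,"az":-2.1}
```

{"name": "step_arm", "arguments": {
  "steps": [
    {"x":0,"y":0,"z":0,"ax":0,"ay":0,"az":-6.5,"claw":0.02},
    {"x":0,"y":0,"z":0,"ax":0,"ay":0,"az":-6.5,"claw":0.02},
    {"x":0,"y":0,"z":0,"ax":0,"ay":0,"az":-6,"claw":0.02},
    {"x":0,"y":0,"z":0,"ax":0,"ay":0,"az":0,"claw":0.02},
    {"x":0,"y":0,"z":0,"ax":0,"ay":0,"az":0,"claw":0.02}
  ]
}}

```text
time_s: 4.62
ee_pos: [0.5282, 0.2063, 0.1925]
eef_rot: [-3.131, 0.003, 1.48]
force: [-0.6, -0.5, -3.2]
grip_width: 0.0296
```

```bash
python3 - <<'E'
from h import *
im,d,o=shot('wrist',2); print(o['ee_pos'].round(4),np.degrees(o['eef_rot']).round(2))
E
```

```text
[0.5282 0.2063 0.1925] [-179.41    0.18   84.82]
```

View pics/wrist2.png

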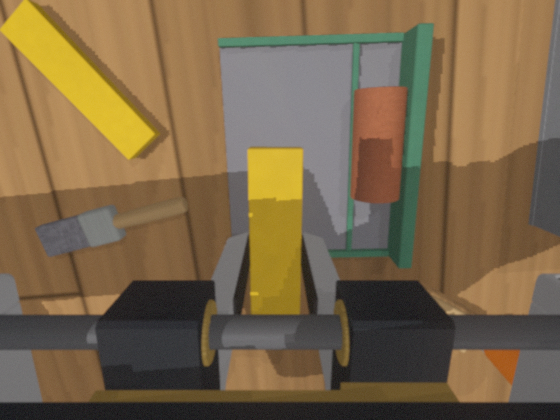

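The wrist view shows the board with its kerb at column 415 and its bead at column 354. The roller is at (380,145) and the held bar at (275,230). I'm fitting the board frame now.

```bash
python3 - <<'E'
from h import *
im,d=load('wrist',2)
o=ctrl.get_obs(); print(o['ee_pos'].round(4),np.degrees(o['eef_rot']).round(2),o['time_s'])
o['ee_pos']=np.array([.5282,.2063,.1925]);o['eef_rot']=np.radians([-179.41,.18,84.82])
H=hsv(im); g=cv2.inRange(H,np.array((65,80,30)),np.array((95,255,255)))>0
V,U=np.mgrid[:420,:560]
def line(mask,z,axis):
    # per row/col centroid
    v,u=np.nonzero(mask); pts=[]
    if axis=='v':
        for r in range(60,245):
            c=u[v==r]
            if 2<len(c)<14: pts.append((c.mean(),r))
    else:
        for cc in np.unique(u):
            c=v[u==cc]
            if 2<len(c)<14: pts.append((cc,c.mean()))
    P=plane(pts,'wrist',z,o)[:,:2]
    vx,vy,x0,y0=cv2.fitLine(P.astype(np.float32)*1000,cv2.DIST_HUBER,0,.01,.01).ravel()
    return np.array([x0,y0]),np.array([vx,vy]),np.degrees(np.arctan2(vy,vx)),len(P)
ter=cv2.inRange(H,np.array((2,100,40)),np.array((14,255,255)))>0
bead=line(g&(U>340)&(U<368)&(V>50)&(V<248),.018,'v'); print('bead',bead)
l1=line(g&(V<60)&(U>230)&(U<345),.020,'u'); print('lip+y',l1)
l2=line(g&(V>235)&(U>310)&(U<345),.020,'u'); print('lip-y',l2)
# kerb top
P=cloud('wrist',d,g,o); K=P[(P[:,2]>.045)&(P[:,2]<.06)]
r=cv2.minAreaRect(K[:,:2].astype(np.float32)*1000); print('kerbtop',r,np.median(K[:,2]))
T=cloud('wrist',d,ter&(U>340)&(U<412)&(V<210),o); r=cv2.minAreaRect(T[:,:2].astype(np.float32)*1000); print('roller',r,T[:,2].max(),np.percentile(T[:,2],98))
f=cloud('wrist',d,(U>235)&(U<245)&(V>60)&(V<130),o); print('floor z',np.median(f[:,2]))
y=cloud('wrist',d,(U>255)&(U<295)&(V>155)&(V<210),o); print('bar top z at',y.mean(0))
for n in('scene','side'):
    i2,d2=load(n,0);gg=cv2.inRange(hsv(i2),np.array((65,80,30)),np.array((95,255,255)))>0
    P=cloud(n,d2,gg); K=P[(P[:,2]>.045)&(P[:,2]<.06)&(P[:,1]>0)]; r=cv2.minAreaRect(K[:,:2].astype(np.float32)*1000); print(n,'kerbtop',r,np.median(K[:,2]))
E
```

```text
[0.5282 0.2062 0.1924] [-179.4     0.18   84.81] 4.6667
bead (array([611.7783 , 217.23904], dtype=float32), array([0.06543578, 0.9978568 ], dtype=float32), np.float32(86.24812), 74)
lip+y (array([537.2411 , 352.70297], dtype=float32), array([ 0.997945  , -0.06407633], dtype=float32), np.float32(-3.6738203), 114)
lip-y (array([591.7488 , 118.20836], dtype=float32), array([ 0.99722725, -0.07441631], dtype=float32), np.float32(-4.2676854), 14)
kerbtop ((665.5474243164062, 229.28335571289062), (236.54312133789062, 13.53612232208252), 86.22972869873047) 0.052709941373980995
roller ((636.8604736328125, 285.0453186035156), (194.48724365234375, 69.73714447021484), 83.88148498535156) 0.06466149550039507 0.06354741894266056
floor z 0.013140503302810136
bar top z at [0.53165724 0.24468284 0.20022763]
scene kerbtop ((672.9004516601562, 256.062744140625), (177.1529998779297, 12.656773567199707), 84.40117645263672) 0.052699367235075456
side kerbtop ((664.45947265625, 232.23294067382812), (237.59915161132812, 16.171945571899414), 86.09628295898438) 0.05155954455878592
```

Board centre comes out at about (573.6, 235.0) mm, with its y axis at 86.25°. The roller is at about (60, 14) mm in the board frame. I'm aiming the bar for (-24, 12) in that frame, which is world (550.5, 248.5).

```bash
python3 plan.py .5505 .2485 .06 86.25 30
```

```text
t 4.67 pos [0.5282 0.2062 0.1924] rot [-179.4    0.2   84.8] F [-0.3 -0.2 -3.4] g 0.0297
{"x":0.0095,"y":0.0042,"z":0.0281,"ax":-0.6,"ay":0.2,"az":-1.4}
{"x":0.0093,"y":0.0041,"z":0.0282,"ax":-0,"ay":-0,"az":-0}
{"x":0.0093,"y":0.0042,"z":0.0282,"ax":-0,"ay":-0,"az":-0}
{"x":0.0093,"y":0.0041,"z":0.0282,"ax":-0,"ay":-0,"az":-0}
{"x":0.0064,"y":0.0029,"z":0.0197,"ax":-0,"ay":-0,"az":-0}
```

{"name": "step_arm", "arguments": {
  "steps": [
    {"x":0.0095,"y":0.0042,"z":0.028,"ax":-0.6,"ay":0.2,"az":-1.4,"claw":0.02},
    {"x":0.0093,"y":0.0042,"z":0.028,"ax":0,"ay":0,"az":0,"claw":0.02},
    {"x":0.0093,"y":0.0042,"z":0.028,"ax":0,"ay":0,"az":0,"claw":0.02},
    {"x":0.009,"y":0.004,"z":0.02,"ax":0,"ay":0,"az":0,"claw":0.02},
    {"x":0,"y":0,"z":0,"ax":0,"ay":0,"az":0,"claw":0.02}
  ]
}}

```text
time_s: 5.08
ee_pos: [0.5492, 0.2422, 0.0864]
eef_rot: [3.137, -0.002, 1.486]
force: [-0.9, 0.4, -4.2]
grip_width: 0.0296
```

```bash
python3 plan.py .5505 .2485 .024 86.25 12
```

```text
t 5.08 pos [0.5492 0.2422 0.0864] rot [ 1.797e+02 -1.000e-01  8.510e+01] F [-0.9  0.4 -4.2] g 0.0296
{"x":0.0012,"y":0.0001,"z":0.0119,"ax":0.3,"ay":-0.1,"az":-1.1}
{"x":0.0012,"y":0.0002,"z":0.0119,"ax":-0,"ay":-0,"az":-0}
{"x":0.0012,"y":0.0002,"z":0.0119,"ax":-0,"ay":-0,"az":-0}
{"x":0.0012,"y":0.0001,"z":0.0119,"ax":-0,"ay":-0,"az":-0}
{"x":0.0013,"y":0.0002,"z":0.0119,"ax":-0,"ay":-0,"az":-0}
{"x":0.0003,"y":-0,"z":0.0029,"ax":-0,"ay":-0,"az":-0}
```

{"name": "step_arm", "arguments": {
  "steps": [
    {"x":0.0013,"y":0,"z":0.014,"ax":0.3,"ay":0,"az":-1.1,"claw":0.02},
    {"x":0.0013,"y":0,"z":0.014,"ax":0,"ay":0,"az":0,"claw":0.02},
    {"x":0.0013,"y":0,"z":0.014,"ax":0,"ay":0,"az":0,"claw":0.02},
    {"x":0.0013,"y":0,"z":0.01,"ax":0,"ay":0,"az":0,"claw":0.02},
    {"x":0,"y":0,"z":0,"ax":0,"ay":0,"az":0,"claw":0.02}
  ]
}}

```text
time_s: 5.5
ee_pos: [0.5503, 0.2466, 0.0342]
eef_rot: [3.141, -0.002, 1.494]
force: [-0.0, 0.6, -3.1]
grip_width: 0.0296
```

```bash
python3 plan.py .5505 .2485 .0175 86.25 12
```

```text
t 5.5 pos [0.5503 0.2466 0.0342] rot [ 1.799e+02 -1.000e-01  8.560e+01] F [-0.   0.6 -3.1] g 0.0296
{"x":0.0014,"y":0,"z":0.0119,"ax":0.1,"ay":-0.1,"az":-0.6}
{"x":0.0005,"y":0.0001,"z":0.0048,"ax":-0,"ay":-0,"az":-0}
```

{"name": "step_arm", "arguments": {
  "steps": [
    {"x":0.001,"y":0,"z":0.009,"ax":0.1,"ay":0,"az":-0.6,"claw":0.02},
    {"x":0,"y":0,"z":0.003,"ax":0,"ay":0,"az":0,"claw":0.02},
    {"x":0,"y":0,"z":0.001,"ax":0,"ay":0,"az":0,"claw":0.02},
    {"x":0,"y":0,"z":0.001,"ax":0,"ay":0,"az":0,"claw":0.02},
    {"x":0,"y":0,"z":0,"ax":0,"ay":0,"az":0,"claw":0.02}
  ]
}}

```text
time_s: 5.92
ee_pos: [0.5516, 0.2476, 0.0217]
eef_rot: [3.139, -0.004, 1.503]
force: [-0.7, -0.5, -4.1]
grip_width: 0.0297
```

```bash
python3 plan.py .5505 .2485 .0165 86.25 12
```

```text
t 5.92 pos [0.5516 0.2476 0.0217] rot [179.9  -0.2  86.1] F [-0.7 -0.5 -4.1] g 0.0297
{"x":0.0008,"y":-0.0012,"z":0.0052,"ax":0.1,"ay":-0.2,"az":-0.1}
```

{"name": "step_arm", "arguments": {
  "steps": [
    {"x":0.001,"y":-0.001,"z":0.002,"ax":0,"ay":-0.2,"az":0,"claw":0.02},
    {"x":0,"y":0,"z":0.0015,"ax":0,"ay":0,"az":0,"claw":0.02},
    {"x":0,"y":0,"z":0.0015,"ax":0,"ay":0,"az":0,"claw":0.02},
    {"x":0,"y":0,"z":0.001,"ax":0,"ay":0,"az":0,"claw":0.02},
    {"x":0,"y":0,"z":0,"ax":0,"ay":0,"az":0,"claw":0.02}
  ]
}}

```text
time_s: 6.33
ee_pos: [0.5513, 0.249, 0.0171]
eef_rot: [3.137, -0.001, 1.503]
force: [0.0, -0.9, -2.4]
grip_width: 0.0295
```

```bash
python3 plan.py .5505 .2485 .0165 86.25 12
```

```text
t 6.33 pos [0.5513 0.249  0.0171] rot [179.7  -0.   86.1] F [ 0.  -0.9 -2.4] g 0.0295
{"x":-0.0006,"y":-0.0007,"z":0.0006,"ax":0.3,"ay":-0,"az":-0.2}
```

Touching (force dropped from -4 to -2.4 N). Settle a little more, then open.

{"name": "step_arm", "arguments": {
  "steps": [
    {"x":0,"y":0,"z":0.0007,"ax":0.2,"ay":0,"az":0,"claw":0.02},
    {"x":0,"y":0,"z":0,"ax":0,"ay":0,"az":0,"claw":0.05},
    {"x":0,"y":0,"z":0,"ax":0,"ay":0,"az":0,"claw":0.05},
    {"x":0,"y":0,"z":0,"ax":0,"ay":0,"az":0,"claw":0.05},
    {"x":0,"y":0,"z":0,"ax":0,"ay":0,"az":0,"claw":0.05}
  ]
}}

```text
time_s: 6.75
ee_pos: [0.5523, 0.2494, 0.0179]
eef_rot: [3.138, -0.002, 1.503]
force: [0.2, 0.1, -0.4]
grip_width: 0.0496
```

{"name": "step_arm", "arguments": {
  "steps": [
    {"x":0,"y":0,"z":-0.01,"ax":0,"ay":0,"az":0,"claw":0.05},
    {"x":0,"y":0,"z":-0.03,"ax":0,"ay":0,"az":0,"claw":0.05},
    {"x":0,"y":0,"z":-0.035,"ax":0,"ay":0,"az":0,"claw":0.05},
    {"x":0,"y":0,"z":-0.035,"ax":0,"ay":0,"az":0,"claw":0.05},
    {"x":0,"y":0,"z":-0.035,"ax":0,"ay":0,"az":0,"claw":0.05}
  ]
}}

```text
time_s: 7.17
ee_pos: [0.5485, 0.2478, 0.1626]
eef_rot: [-3.132, 0.004, 1.503]
force: [0.3, -0.9, -0.6]
grip_width: 0.0503
```

```bash
python3 plan.py .55 .22 .2 86.25 12
```

```text
t 7.17 pos [0.5485 0.2478 0.1626] rot [-179.5    0.2   86.1] F [ 0.3 -0.9 -0.6] g 0.0503
{"x":-0.0072,"y":0.0008,"z":-0.0096,"ax":-0.5,"ay":0.2,"az":-0.2}
{"x":-0.0071,"y":0.0008,"z":-0.0096,"ax":-0,"ay":0,"az":0}
{"x":-0.0071,"y":0.0008,"z":-0.0096,"ax":-0,"ay":0,"az":0}
{"x":-0.0063,"y":0.0008,"z":-0.0086,"ax":-0,"ay":0,"az":0}
```

{"name": "step_arm", "arguments": {
  "steps": [
    {"x":-0.007,"y":0,"z":-0.01,"ax":-0.5,"ay":0.2,"az":0,"claw":0.0},
    {"x":-0.007,"y":0,"z":-0.01,"ax":0,"ay":0,"az":0,"claw":0.0},
    {"x":-0.007,"y":0,"z":-0.01,"ax":0,"ay":0,"az":0,"claw":0.0},
    {"x":0,"y":0,"z":0,"ax":0,"ay":0,"az":0,"claw":0.0},
    {"x":0,"y":0,"z":0,"ax":0,"ay":0,"az":0,"claw":0.0}
  ]
}}

```text
time_s: 7.58
ee_pos: [0.5487, 0.2258, 0.2038]
eef_rot: [3.131, -0.005, 1.503]
force: [-0.3, -0.1, -0.9]
grip_width: 0.0199
```

```bash
cat > look.py <<'E'
import sys
from h import *
C=np.array([.5736,.2350]); a=np.radians(86.25); BX=np.array([np.sin(a),-np.cos(a)]); BY=np.array([np.cos(a),np.sin(a)])
def tob(p): q=np.asarray(p)[...,:2]-C; return np.stack([q@BX,q@BY],-1)*1000
def look(n,tag):
    im,d,o=shot(n,tag); H=hsv(im); print(round(o['time_s'],2),o['ee_pos'].round(4),np.degrees(o['eef_rot']).round(2),o['force'].round(1))
    out={}
    for c,lo,hi,z in(('bar',(20,150,60),(34,255,255),.024),('roller',(2,100,40),(14,255,255),None)):
        m=cv2.inRange(H,np.array(lo),np.array(hi))>0
        for mm,s,ce in comps(m,150):
            P=cloud(n,d,mm,o); 
            if len(P)<50: continue
            B=tob(P); k=(abs(B[:,0])<110)&(abs(B[:,1])<125)&(P[:,2]<.09)&(P[:,2]>.01)
            if k.sum()<100: continue
            B=B[k]; zz=P[k,2]
            if c=='bar': k=zz>np.median(zz)-.004; B=B[k]
            r=cv2.minAreaRect(B.astype(np.float32)); print(n,c,ce.round(),'board xy',np.round(r[0],1),np.round(r[1],1),round(r[2],1),'zmed/max',np.median(zz).round(4),np.percentile(zz,98).round(4))
            if c=='roller':
                q=B[zz[:len(B)]>np.percentile(zz,98)-.003]; print('  ridge',q.mean(0).round(1), 'yrange',np.percentile(B[:,1],[1,99]).round(1),'xrange',np.percentile(B[:,0],[1,99]).round(1))
look(sys.argv[1],sys.argv[2])
E
python3 look.py wrist 3; python3 look.py side 3
```

```text
7.58 [0.5487 0.2258 0.2038] [179.37  -0.27  86.09] [-0.3 -0.1 -0.9]
wrist bar [274. 164.] board xy [-23.5   9.8] [118.4  28.8] 90.0 zmed/max 0.025 0.0265
wrist roller [352. 167.] board xy [60.   6.1] [118.5  51.1] 89.9 zmed/max 0.0596 0.0634
  ridge [59.1 13.7] yrange [-41.8  64.3] xrange [34.9 84.4]
7.63 [0.5487 0.2258 0.2037] [179.38  -0.26  86.1 ] [-0.5 -0.1  0.6]
side bar [240. 309.] board xy [-25.   11.8] [119.9  31.2] 89.3 zmed/max 0.0238 0.0272
side roller [211. 289.] board xy [59.5  1. ] [137.4  53.5] 89.7 zmed/max 0.0567 0.0634
  ridge [58.2 18.9] yrange [-40.2  69. ] xrange [33.6 84.2]
```

View pics/wrist3.png

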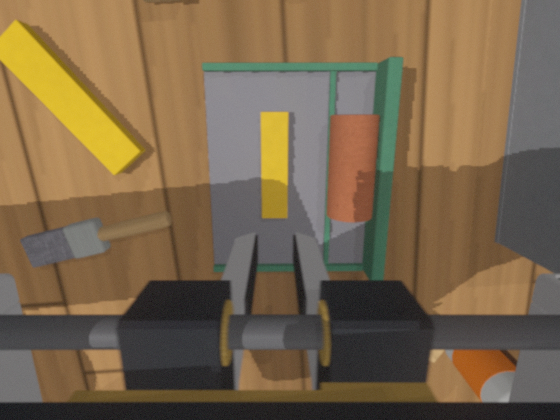

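The bar lies on the board at about (-24, 11) mm, parallel to the kerb. The roller is still at the kerb at about (60, 12). Next I place the closed fingers behind the top of the roller.

```bash
python3 plan.py .6552 .2417 .085 86.25 32
```

```text
t 7.68 pos [0.5486 0.226  0.2032] rot [179.4  -0.2  86.1] F [ 0.3 -0.7 -0.5] g 0.012
{"x":0.0045,"y":0.0208,"z":0.0239,"ax":0.6,"ay":-0.2,"az":-0.1}
{"x":0.0045,"y":0.0211,"z":0.0237,"ax":-0,"ay":-0,"az":-0}
{"x":0.0045,"y":0.0211,"z":0.0236,"ax":-0,"ay":-0,"az":-0}
{"x":0.0045,"y":0.0211,"z":0.0237,"ax":-0,"ay":-0,"az":-0}
{"x":0.0045,"y":0.021,"z":0.0236,"ax":-0,"ay":-0,"az":-0}
```

{"name": "step_arm", "arguments": {
  "steps": [
    {"x":0.0045,"y":0.021,"z":0.015,"ax":0.6,"ay":-0.2,"az":0,"claw":0.0},
    {"x":0.0045,"y":0.021,"z":0.022,"ax":0,"ay":0,"az":0,"claw":0.0},
    {"x":0.0045,"y":0.021,"z":0.022,"ax":0,"ay":0,"az":0,"claw":0.0},
    {"x":0.0045,"y":0.021,"z":0.022,"ax":0,"ay":0,"az":0,"claw":0.0},
    {"x":0.0045,"y":0.02,"z":0.02,"ax":0,"ay":0,"az":0,"claw":0.0}
  ]
}}

```text
time_s: 8.1
ee_pos: [0.6559, 0.2436, 0.0987]
eef_rot: [-3.141, -0.001, 1.505]
force: [-0.0, 0.4, -0.8]
grip_width: 0.0004
```

{"name": "step_arm", "arguments": {
  "steps": [
    {"x":0,"y":0,"z":0,"ax":0,"ay":0,"az":0,"claw":0.0},
    {"x":0,"y":0,"z":0,"ax":0,"ay":0,"az":0,"claw":0.0}
  ]
}}

```text
time_s: 8.27
ee_pos: [0.6552, 0.243, 0.0886]
eef_rot: [-3.13, 0.003, 1.504]
force: [0.3, -0.0, 0.8]
grip_width: 0.0003
```

```bash
python3 plan.py .6552 .2417 .065 86.25 8; python3 look.py wrist 4; python3 - <<'E'
from h import *
print(ctrl.get_obs()['qpos'].round(2))
E
```

```text
t 8.27 pos [0.6552 0.243  0.0886] rot [-179.3    0.2   86.2] F [ 0.3 -0.   0.8] g 0.0003
{"x":-0.0004,"y":0.0001,"z":0.008,"ax":-0.7,"ay":0.2,"az":-0.1}
{"x":-0.0005,"y":0,"z":0.008,"ax":0,"ay":-0,"az":0}
{"x":-0.0004,"y":0.0001,"z":0.0076,"ax":0,"ay":-0,"az":0}
8.27 [0.6552 0.243  0.0886] [-1.7933e+02  1.7000e-01  8.6200e+01] [ 0.3 -0.   0.8]
wrist bar [147. 210.] board xy [-23.3  10.4] [119.3  30.1] 89.9 zmed/max 0.025 0.0264
wrist roller [245. 204.] board xy [60.1 17.6] [47.5 97.4] 0.2 zmed/max 0.0602 0.0635
  ridge [59.1 28. ] yrange [-24.6  66.2] xrange [37.9 83.7]
[0.3  0.74 1.14 0.   1.28 0.37]
```

View pics/wrist4.png

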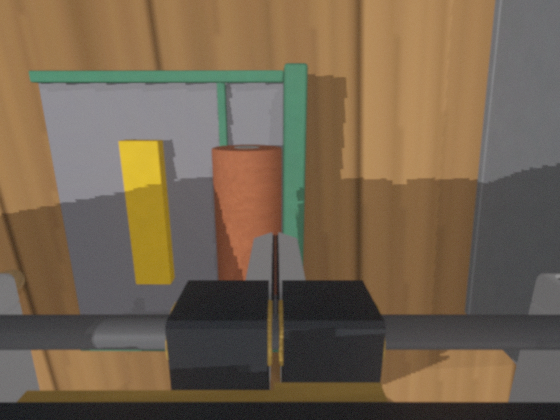

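The wrist view shows the closed tip at (275,240), just behind the crest of the roller. Now a slow touchdown.

{"name": "step_arm", "arguments": {
  "steps": [
    {"x":-0.001,"y":0,"z":0.008,"ax":-0.6,"ay":0.2,"az":0,"claw":0.0},
    {"x":0,"y":0,"z":0.006,"ax":0,"ay":0,"az":0,"claw":0.0},
    {"x":0,"y":0,"z":0.003,"ax":0,"ay":0,"az":0,"claw":0.0},
    {"x":0,"y":0,"z":0.001,"ax":0,"ay":0,"az":0,"claw":0.0},
    {"x":0,"y":0,"z":0.001,"ax":0,"ay":0,"az":0,"claw":0.0}
  ]
}}

```text
time_s: 8.73
ee_pos: [0.6531, 0.2428, 0.0728]
eef_rot: [3.141, -0.001, 1.506]
force: [0.2, -0.4, -0.4]
grip_width: 0.0009
```

{"name": "step_arm", "arguments": {
  "steps": [
    {"x":0,"y":0,"z":0.001,"ax":0,"ay":0,"az":0,"claw":0.0}
  ]
}}

```text
time_s: 8.82
ee_pos: [0.6532, 0.2429, 0.0726]
eef_rot: [3.14, -0.002, 1.506]
force: [-0.3, 0.4, -0.1]
grip_width: 0.0003
```

{"name": "step_arm", "arguments": {
  "steps": [
    {"x":0,"y":0,"z":0.001,"ax":0,"ay":0,"az":0,"claw":0.0}
  ]
}}

```text
time_s: 8.9
ee_pos: [0.6533, 0.243, 0.0722]
eef_rot: [3.139, -0.002, 1.506]
force: [-0.1, -0.2, 0.2]
grip_width: 0.0007
```

{"name": "step_arm", "arguments": {
  "steps": [
    {"x":0,"y":0,"z":0.0018,"ax":0,"ay":0,"az":0,"claw":0.0},
    {"x":0,"y":0,"z":0.0018,"ax":0,"ay":0,"az":0,"claw":0.0},
    {"x":0,"y":0,"z":0.0018,"ax":0,"ay":0,"az":0,"claw":0.0}
  ]
}}

```text
time_s: 9.15
ee_pos: [0.6537, 0.2433, 0.0675]
eef_rot: [3.137, -0.003, 1.506]
force: [0.0, 0.8, -0.0]
grip_width: 0.0003
```

{"name": "step_arm", "arguments": {
  "steps": [
    {"x":0,"y":0,"z":0.0018,"ax":0,"ay":0,"az":0,"claw":0.0},
    {"x":0,"y":0,"z":0.0018,"ax":0,"ay":0,"az":0,"claw":0.0},
    {"x":0,"y":0,"z":0.0015,"ax":0,"ay":0,"az":0,"claw":0.0}
  ]
}}

```text
time_s: 9.4
ee_pos: [0.6537, 0.2432, 0.0616]
eef_rot: [3.138, -0.003, 1.506]
force: [-0.3, 0.1, 0.2]
grip_width: 0.0007
```

{"name": "step_arm", "arguments": {
  "steps": [
    {"x":0,"y":0,"z":0,"ax":0,"ay":0,"az":0,"claw":0.0}
  ]
}}

```text
time_s: 9.48
ee_pos: [0.6535, 0.2432, 0.0611]
eef_rot: [3.138, -0.002, 1.506]
force: [-0.4, 0.2, -0.6]
grip_width: 0.0006
```

{"name": "step_arm", "arguments": {
  "steps": [
    {"x":0,"y":0,"z":0.0008,"ax":0,"ay":0,"az":0,"claw":0.0}
  ]
}}

```text
time_s: 9.57
ee_pos: [0.6536, 0.2431, 0.0603]
eef_rot: [3.138, -0.002, 1.506]
force: [0.3, 0.8, 0.2]
grip_width: 0.0005
```

{"name": "step_arm", "arguments": {
  "steps": [
    {"x":0,"y":0,"z":0.001,"ax":0,"ay":0,"az":0,"claw":0.0}
  ]
}}

```text
time_s: 9.65
ee_pos: [0.6536, 0.2431, 0.0592]
eef_rot: [3.138, -0.002, 1.506]
force: [0.4, 0.4, 0.5]
grip_width: 0.0007
```

{"name": "step_arm", "arguments": {
  "steps": [
    {"x":0,"y":-0.0015,"z":0,"ax":0,"ay":0,"az":0,"claw":0.0},
    {"x":0,"y":-0.0012,"z":0,"ax":0,"ay":0,"az":0,"claw":0.0}
  ]
}}

```text
time_s: 9.82
ee_pos: [0.6508, 0.2433, 0.0589]
eef_rot: [3.139, -0.002, 1.506]
force: [-0.2, 1.3, 0.0]
grip_width: 0.0003
```

{"name": "step_arm", "arguments": {
  "steps": [
    {"x":0,"y":-0.001,"z":0,"ax":0,"ay":0,"az":0,"claw":0.0}
  ]
}}

```text
time_s: 9.9
ee_pos: [0.6496, 0.2433, 0.0589]
eef_rot: [3.138, -0.002, 1.506]
force: [0.1, -1.7, 1.0]
grip_width: 0.0004
```

{"name": "step_arm", "arguments": {
  "steps": [
    {"x":0,"y":-0.001,"z":0,"ax":0,"ay":0,"az":0,"claw":0.0}
  ]
}}

```text
time_s: 9.98
ee_pos: [0.6486, 0.2434, 0.0591]
eef_rot: [3.138, -0.002, 1.506]
force: [-0.3, 0.2, 0.9]
grip_width: 0.0005
```

{"name": "step_arm", "arguments": {
  "steps": [
    {"x":0,"y":-0.001,"z":0,"ax":0,"ay":0,"az":0,"claw":0.0}
  ]
}}

```text
time_s: 10.07
ee_pos: [0.6477, 0.2435, 0.0594]
eef_rot: [3.138, -0.002, 1.506]
force: [1.0, -0.4, -0.3]
grip_width: 0.0003
```

{"name": "step_arm", "arguments": {
  "steps": [
    {"x":0,"y":-0.001,"z":0.0005,"ax":0,"ay":0,"az":0,"claw":0.0}
  ]
}}

```text
time_s: 10.15
ee_pos: [0.6471, 0.2435, 0.0594]
eef_rot: [3.136, -0.003, 1.506]
force: [4.4, -1.6, 3.0]
grip_width: 0.0004
```

{"name": "step_arm", "arguments": {
  "steps": [
    {"x":0,"y":-0.001,"z":0.0005,"ax":0,"ay":0,"az":0,"claw":0.0}
  ]
}}

```text
time_s: 10.23
ee_pos: [0.6467, 0.2436, 0.0596]
eef_rot: [3.134, -0.003, 1.506]
force: [4.1, -0.5, 4.1]
grip_width: 0.0003
```

{"name": "step_arm", "arguments": {
  "steps": [
    {"x":0,"y":-0.0015,"z":0.0007,"ax":0.3,"ay":0,"az":0,"claw":0.0}
  ]
}}

```text
time_s: 10.32
ee_pos: [0.6461, 0.2437, 0.0598]
eef_rot: [3.136, -0.004, 1.505]
force: [5.7, -1.4, 5.8]
grip_width: 0.0005
```

{"name": "step_arm", "arguments": {
  "steps": [
    {"x":0,"y":-0.0018,"z":0.001,"ax":0.2,"ay":0,"az":0,"claw":0.0}
  ]
}}

```text
time_s: 10.4
ee_pos: [0.6455, 0.2437, 0.0601]
eef_rot: [3.136, -0.005, 1.505]
force: [6.4, -2.2, 8.3]
grip_width: 0.0005
```

{"name": "step_arm", "arguments": {
  "steps": [
    {"x":0,"y":-0.002,"z":0.0008,"ax":0.2,"ay":0,"az":0,"claw":0.0}
  ]
}}

```text
time_s: 10.48
ee_pos: [0.6447, 0.2438, 0.0606]
eef_rot: [3.136, -0.005, 1.505]
force: [5.5, -0.8, 6.3]
grip_width: 0.0008
```

{"name": "step_arm", "arguments": {
  "steps": [
    {"x":0,"y":-0.002,"z":0.0008,"ax":0,"ay":0.1,"az":0,"claw":0.0}
  ]
}}

```text
time_s: 10.57
ee_pos: [0.6439, 0.2438, 0.0611]
eef_rot: [3.133, -0.008, 1.505]
force: [5.1, -1.7, 5.6]
grip_width: 0.0002
```

{"name": "step_arm", "arguments": {
  "steps": [
    {"x":0,"y":-0.002,"z":0.0008,"ax":0,"ay":0.1,"az":0,"claw":0.0}
  ]
}}

```text
time_s: 10.65
ee_pos: [0.643, 0.2439, 0.0616]
eef_rot: [3.13, -0.011, 1.505]
force: [5.3, -1.0, 6.9]
grip_width: 0.0004
```

```bash
python3 look.py side 5; python3 look.py wrist 5; python3 -c "
import cv2
im=cv2.imread('pics/side5.png');cv2.imwrite('pics/s5c.png',cv2.resize(im[220:370,150:320],None,fx=4,fy=4,interpolation=2))"
```

```text
10.65 [0.643  0.2439 0.0616] [179.32  -0.61  86.21] [ 5.3 -1.   6.9]
side bar [240. 309.] board xy [-25.2  11.7] [120.1  31.9] 89.1 zmed/max 0.0238 0.0272
side roller [210. 293.] board xy [57.7 15.2] [ 56.8 109.5] 0.2 zmed/max 0.0564 0.0647
  ridge [53.9 31.9] yrange [-34.  69.] xrange [30.  79.3]
10.7 [0.6429 0.2439 0.0617] [179.31  -0.62  86.21] [ 5.2 -1.2  5.9]
wrist bar [147. 222.] board xy [-23.2  10.2] [119.5  30.2] 89.8 zmed/max 0.025 0.0264
wrist roller [253. 203.] board xy [58.4 25.2] [49.9 82.4] 0.1 zmed/max 0.0614 0.065
  ridge [55.5 38.3] yrange [-9.3 66.2] xrange [34.2 80.2]
```

View pics/s5c.png

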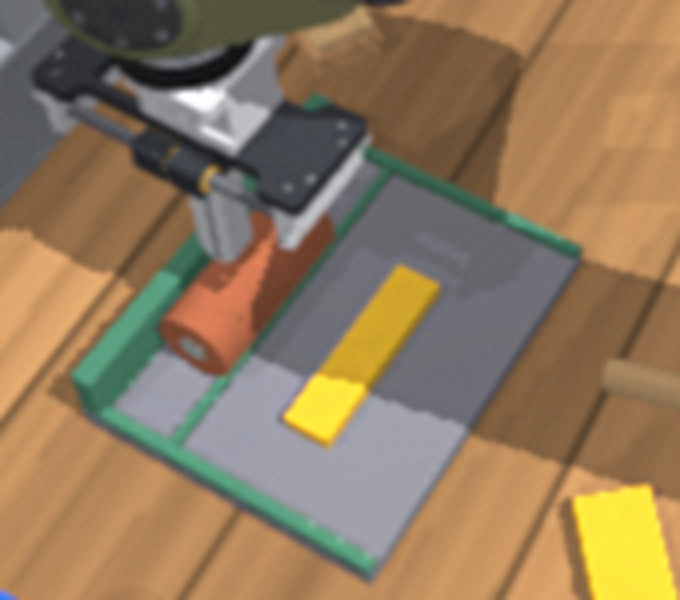

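The side crop shows the roller off the kerb, starting to climb the bead and still parallel to it. Its ridge moved from about 59 to 55 mm. I'm continuing.

{"name": "step_arm", "arguments": {
  "steps": [
    {"x":0,"y":-0.0025,"z":0.0006,"ax":0.2,"ay":0.2,"az":0,"claw":0.0},
    {"x":0,"y":-0.0025,"z":0.0006,"ax":0.2,"ay":0.2,"az":0,"claw":0.0}
  ]
}}

```text
time_s: 10.92
ee_pos: [0.6402, 0.2441, 0.063]
eef_rot: [3.13, -0.019, 1.504]
force: [4.6, -1.6, 6.9]
grip_width: 0.0003
```

{"name": "step_arm", "arguments": {
  "steps": [
    {"x":0,"y":-0.0025,"z":0.0008,"ax":0.2,"ay":0.2,"az":0,"claw":0.0},
    {"x":0,"y":-0.0025,"z":0.0008,"ax":0.2,"ay":0.2,"az":0,"claw":0.0}
  ]
}}

```text
time_s: 11.08
ee_pos: [0.6374, 0.2443, 0.0642]
eef_rot: [3.131, -0.028, 1.504]
force: [4.6, -2.2, 7.3]
grip_width: 0.0006
```

{"name": "step_arm", "arguments": {
  "steps": [
    {"x":0,"y":-0.0025,"z":0.0007,"ax":0.3,"ay":-0.6,"az":0,"claw":0.0},
    {"x":0,"y":-0.0025,"z":0.0007,"ax":0.3,"ay":-0.6,"az":0,"claw":0.0}
  ]
}}

```text
time_s: 11.25
ee_pos: [0.6342, 0.2444, 0.0654]
eef_rot: [3.136, -0.009, 1.503]
force: [4.3, 0.1, 8.1]
grip_width: 0.0006
```

{"name": "step_arm", "arguments": {
  "steps": [
    {"x":0,"y":-0.0025,"z":0.0007,"ax":0.3,"ay":-0.6,"az":0,"claw":0.0},
    {"x":0,"y":-0.0025,"z":0.0007,"ax":0.3,"ay":-0.5,"az":0,"claw":0.0}
  ]
}}

```text
time_s: 11.42
ee_pos: [0.6306, 0.2448, 0.0664]
eef_rot: [-3.141, 0.009, 1.502]
force: [3.0, -1.6, 7.6]
grip_width: 0.0009
```

```bash
python3 look.py side 6; python3 look.py wrist 6
```

```text
11.42 [0.6306 0.2448 0.0664] [-179.98    0.54   86.08] [ 3.  -1.6  7.6]
side bar [240. 309.] board xy [-25.4  12.5] [118.5  31.1] 89.2 zmed/max 0.0237 0.0272
side roller [211. 295.] board xy [54.8 15.2] [ 62.4 108.6] 0.1 zmed/max 0.0596 0.0677
  ridge [48.2 33.9] yrange [-30.9  69. ] xrange [24.  83.5]
11.47 [0.6304 0.2449 0.0665] [-179.96    0.59   86.1 ] [ 2.2 -3.4  7.1]
wrist bar [167. 217.] board xy [-23.1  10.2] [ 30.1 119.2] 0.1 zmed/max 0.025 0.0264
wrist roller [264. 200.] board xy [52.4 25.1] [52.  83.5] 1.4 zmed/max 0.0636 0.0681
  ridge [50.1 42.9] yrange [-10.1  66.3] xrange [27.7 74.2]
```

{"name": "step_arm", "arguments": {
  "steps": [
    {"x":0,"y":-0.0025,"z":0.0009,"ax":0,"ay":0.3,"az":0,"claw":0.0},
    {"x":0,"y":-0.0025,"z":0.0009,"ax":0,"ay":0.2,"az":0,"claw":0.0}
  ]
}}

```text
time_s: 11.68
ee_pos: [0.6272, 0.245, 0.0671]
eef_rot: [3.137, -0.0, 1.503]
force: [2.9, -2.8, 8.7]
grip_width: 0.0003
```

{"name": "step_arm", "arguments": {
  "steps": [
    {"x":0,"y":-0.0025,"z":0.0009,"ax":0,"ay":0,"az":0,"claw":0.0},
    {"x":0,"y":-0.0025,"z":0.0009,"ax":0,"ay":0,"az":0,"claw":0.0}
  ]
}}

```text
time_s: 11.85
ee_pos: [0.6234, 0.2452, 0.0677]
eef_rot: [3.133, -0.001, 1.502]
force: [2.8, -1.0, 6.8]
grip_width: 0.0006
```

```bash
python3 look.py wrist 7
```

```text
11.85 [0.6234 0.2452 0.0677] [ 1.7952e+02 -8.0000e-02  8.6070e+01] [ 2.8 -1.   6.8]
wrist bar [176. 215.] board xy [-23.3  10. ] [119.9  29.9] 89.7 zmed/max 0.0251 0.0264
wrist roller [272. 200.] board xy [47.6 23.4] [48.5 86.1] 0.1 zmed/max 0.0645 0.069
  ridge [47.3 43.4] yrange [-11.7  66.3] xrange [24.3 71. ]
```

{"name": "step_arm", "arguments": {
  "steps": [
    {"x":0,"y":-0.0025,"z":0.001,"ax":0.2,"ay":0,"az":0,"claw":0.0},
    {"x":0,"y":-0.0025,"z":0.001,"ax":0.2,"ay":0,"az":0,"claw":0.0},
    {"x":0,"y":-0.0025,"z":0.001,"ax":0,"ay":0,"az":0,"claw":0.0}
  ]
}}

```text
time_s: 12.15
ee_pos: [0.617, 0.2457, 0.0681]
eef_rot: [3.135, -0.003, 1.502]
force: [0.2, -1.0, 7.9]
grip_width: 0.0005
```

{"name": "step_arm", "arguments": {
  "steps": [
    {"x":0,"y":-0.0025,"z":0.001,"ax":0.1,"ay":0,"az":0,"claw":0.0},
    {"x":0,"y":-0.0025,"z":0.001,"ax":0.1,"ay":0,"az":0,"claw":0.0}
  ]
}}

```text
time_s: 12.32
ee_pos: [0.6126, 0.2459, 0.068]
eef_rot: [3.137, -0.003, 1.502]
force: [-0.3, -1.9, 7.7]
grip_width: 0.0005
```

```bash
python3 look.py wrist 8
```

```text
12.32 [0.6126 0.2459 0.068 ] [179.71  -0.2   86.04] [-0.3 -1.9  7.7]
wrist bar [191. 212.] board xy [-23.4  11.6] [116.8  30. ] 89.7 zmed/max 0.0251 0.0264
wrist roller [283. 200.] board xy [41.8 23.7] [48.2 85.3] 0.0 zmed/max 0.0652 0.0695
  ridge [42.  43.3] yrange [-10.5  66.2] xrange [18.7 65.3]
```

{"name": "step_arm", "arguments": {
  "steps": [
    {"x":0,"y":-0.0025,"z":0.001,"ax":0.1,"ay":0,"az":0,"claw":0.0},
    {"x":0,"y":-0.0022,"z":0.001,"ax":0.1,"ay":0,"az":0,"claw":0.0}
  ]
}}

```text
time_s: 12.53
ee_pos: [0.6078, 0.2463, 0.0677]
eef_rot: [3.139, -0.004, 1.502]
force: [-0.6, -1.3, 7.7]
grip_width: 0.0004
```

{"name": "step_arm", "arguments": {
  "steps": [
    {"x":0,"y":-0.002,"z":0.001,"ax":0.1,"ay":0,"az":0,"claw":0.0}
  ]
}}

```text
time_s: 12.62
ee_pos: [0.6059, 0.2464, 0.0675]
eef_rot: [3.14, -0.004, 1.502]
force: [-1.3, -1.3, 7.4]
grip_width: 0.0006
```

```bash
python3 look.py wrist 9
```

```text
12.62 [0.6059 0.2464 0.0675] [179.92  -0.23  86.04] [-1.3 -1.3  7.4]
wrist bar [200. 211.] board xy [-23.3  17.2] [105.6  29.9] 89.8 zmed/max 0.0251 0.0264
wrist roller [290. 201.] board xy [39.1 23.9] [85.  48.4] 90.0 zmed/max 0.0654 0.0695
  ridge [39.2 41.6] yrange [-10.6  66.2] xrange [15.6 62.1]
```

{"name": "step_arm", "arguments": {
  "steps": [
    {"x":0,"y":-0.002,"z":0.001,"ax":0,"ay":0,"az":0,"claw":0.0}
  ]
}}

```text
time_s: 12.75
ee_pos: [0.6038, 0.2465, 0.0672]
eef_rot: [3.14, -0.004, 1.502]
force: [-0.5, -1.8, 7.8]
grip_width: 0.0008
```

{"name": "step_arm", "arguments": {
  "steps": [
    {"x":0,"y":-0.002,"z":0.001,"ax":0,"ay":0,"az":0,"claw":0.0}
  ]
}}

```text
time_s: 12.83
ee_pos: [0.6017, 0.2467, 0.067]
eef_rot: [3.14, -0.004, 1.502]
force: [-1.4, -1.7, 7.1]
grip_width: 0.0006
```

```bash
python3 look.py wrist 10
```

```text
12.83 [0.6017 0.2467 0.067 ] [179.89  -0.25  86.03] [-1.4 -1.7  7.1]
wrist bar [206. 211.] board xy [-23.2  18.7] [102.6  29.7] 89.7 zmed/max 0.0251 0.0264
wrist roller [293. 202.] board xy [36.5 24.4] [48.9 84. ] 0.1 zmed/max 0.0655 0.0694
  ridge [37.  40.4] yrange [-10.4  66.2] xrange [13.3 60.1]
```

{"name": "step_arm", "arguments": {
  "steps": [
    {"x":0,"y":-0.002,"z":0.001,"ax":0,"ay":0,"az":0,"claw":0.0}
  ]
}}

```text
time_s: 12.97
ee_pos: [0.5994, 0.2468, 0.0665]
eef_rot: [3.14, -0.004, 1.502]
force: [-1.1, -1.2, 5.8]
grip_width: 0.0005
```

{"name": "step_arm", "arguments": {
  "steps": [
    {"x":0,"y":-0.002,"z":0.001,"ax":0,"ay":0,"az":0,"claw":0.0}
  ]
}}

```text
time_s: 13.05
ee_pos: [0.5972, 0.247, 0.066]
eef_rot: [3.14, -0.004, 1.502]
force: [-1.6, -1.2, 4.9]
grip_width: 0.0006
```

```bash
python3 look.py wrist 11
```

```text
13.05 [0.5972 0.247  0.066 ] [179.91  -0.25  86.04] [-1.6 -1.2  4.9]
wrist bar [212. 211.] board xy [-23.4  18.6] [101.9  29.7] 89.9 zmed/max 0.0251 0.0264
wrist roller [297. 203.] board xy [34.1 24. ] [84.6 48.3] 90.0 zmed/max 0.0656 0.0693
  ridge [34.8 38.9] yrange [-9.9 66.2] xrange [10.7 57.4]
```

{"name": "step_arm", "arguments": {
  "steps": [
    {"x":0,"y":-0.0018,"z":0.0014,"ax":0,"ay":0,"az":0,"claw":0.0}
  ]
}}

```text
time_s: 13.18
ee_pos: [0.5949, 0.2472, 0.0651]
eef_rot: [3.141, -0.004, 1.502]
force: [-3.2, -1.3, 9.9]
grip_width: 0.0009
```

{"name": "step_arm", "arguments": {
  "steps": [
    {"x":0,"y":-0.0018,"z":0.0014,"ax":0,"ay":0,"az":0,"claw":0.0}
  ]
}}

```text
time_s: 13.27
ee_pos: [0.5928, 0.2474, 0.0644]
eef_rot: [3.141, -0.004, 1.502]
force: [-3.1, -2.7, 8.8]
grip_width: 0.0004
```

```bash
python3 look.py wrist 12
```

```text
13.27 [0.5928 0.2474 0.0644] [179.96  -0.26  86.04] [-3.1 -2.7  8.8]
wrist bar [217. 211.] board xy [-23.4  18.7] [102.1  29.8] 89.8 zmed/max 0.025 0.0264
wrist roller [301. 204.] board xy [32.  25.2] [82.5 47.8] 89.9 zmed/max 0.0654 0.0689
  ridge [33.2 37.2] yrange [-9.  66.3] xrange [ 8.9 54.9]
```

{"name": "step_arm", "arguments": {
  "steps": [
    {"x":0,"y":-0.002,"z":0.001,"ax":0,"ay":0,"az":0,"claw":0.0}
  ]
}}

```text
time_s: 13.4
ee_pos: [0.5902, 0.2476, 0.0637]
eef_rot: [-3.141, -0.004, 1.502]
force: [-1.1, -1.1, 1.9]
grip_width: 0.0007
```

{"name": "step_arm", "arguments": {
  "steps": [
    {"x":0,"y":-0.002,"z":0.001,"ax":0,"ay":0,"az":0,"claw":0.0}
  ]
}}

```text
time_s: 13.48
ee_pos: [0.5876, 0.2476, 0.0626]
eef_rot: [-3.14, -0.004, 1.502]
force: [-0.6, 0.6, 0.2]
grip_width: 0.0005
```

{"name": "step_arm", "arguments": {
  "steps": [
    {"x":0,"y":-0.002,"z":0.001,"ax":0,"ay":0,"az":0,"claw":0.0}
  ]
}}

```text
time_s: 13.57
ee_pos: [0.5851, 0.2478, 0.0613]
eef_rot: [-3.139, -0.004, 1.502]
force: [-0.8, -0.1, 0.3]
grip_width: 0.0005
```

```bash
python3 look.py wrist 13
```

```text
13.57 [0.5851 0.2478 0.0613] [-179.87   -0.22   86.04] [-0.8 -0.1  0.3]
wrist bar [227. 210.] board xy [-23.5  20.1] [99.4 29.7] 89.8 zmed/max 0.0251 0.0263
wrist roller [308. 207.] board xy [28.3 25.6] [81.6 48.4] 89.7 zmed/max 0.0647 0.0681
  ridge [28.9 35.2] yrange [-7.7 66.2] xrange [ 5.  51.6]
```

{"name": "step_arm", "arguments": {
  "steps": [
    {"x":0,"y":-0.001,"z":0,"ax":0,"ay":0,"az":0,"claw":0.0}
  ]
}}

```text
time_s: 13.7
ee_pos: [0.5833, 0.248, 0.0606]
eef_rot: [-3.138, -0.004, 1.502]
force: [-1.6, 0.2, -0.6]
grip_width: 0.0004
```

```bash
python3 look.py wrist 14
```

```text
13.7 [0.5833 0.248  0.0606] [-179.79   -0.2    86.06] [-1.6  0.2 -0.6]
wrist bar [229. 209.] board xy [-23.4  20.1] [99.5 29.6] 89.8 zmed/max 0.025 0.0264
wrist roller [307. 207.] board xy [30.2 20.9] [55.7 90.8] 0.0 zmed/max 0.0639 0.0672
  ridge [27.1 35.1] yrange [-7.8 66.2] xrange [ 3.1 49.3]
```

{"name": "step_arm", "arguments": {
  "steps": [
    {"x":0,"y":-0.002,"z":0,"ax":0,"ay":0,"az":0,"claw":0.0}
  ]
}}

```text
time_s: 13.83
ee_pos: [0.5809, 0.2482, 0.0603]
eef_rot: [-3.137, -0.003, 1.502]
force: [-0.5, -0.2, -0.6]
grip_width: 0.0007
```

{"name": "step_arm", "arguments": {
  "steps": [
    {"x":0,"y":-0.002,"z":0,"ax":0,"ay":0,"az":0,"claw":0.0}
  ]
}}

```text
time_s: 13.92
ee_pos: [0.5788, 0.2484, 0.0603]
eef_rot: [-3.137, -0.003, 1.502]
force: [0.3, 0.3, 1.4]
grip_width: 0.0006
```

{"name": "step_arm", "arguments": {
  "steps": [
    {"x":0,"y":-0.002,"z":0,"ax":0,"ay":0,"az":0,"claw":0.0}
  ]
}}

```text
time_s: 14.0
ee_pos: [0.5768, 0.2485, 0.0603]
eef_rot: [-3.138, -0.003, 1.502]
force: [-0.0, -0.2, 0.4]
grip_width: 0.0005
```

```bash
python3 look.py wrist 15
```

```text
14.0 [0.5768 0.2485 0.0603] [-179.78   -0.2    86.06] [-0.  -0.2  0.4]
wrist bar [237. 206.] board xy [-23.6  20.3] [99.4 29.5] 89.5 zmed/max 0.0251 0.0265
wrist roller [300. 204.] board xy [15.5 24.5] [48.3 83.7] 0.1 zmed/max 0.0598 0.0636
  ridge [16.3 37.2] yrange [-9.7 66.2] xrange [-7.5 38.8]
```

{"name": "step_arm", "arguments": {
  "steps": [
    {"x":0,"y":-0.001,"z":-0.008,"ax":0,"ay":0,"az":0,"claw":0.0},
    {"x":0,"y":0,"z":-0.02,"ax":0,"ay":0,"az":0,"claw":0.0},
    {"x":0,"y":0,"z":-0.025,"ax":0,"ay":0,"az":0,"claw":0.03},
    {"x":0,"y":0,"z":-0.01,"ax":0,"ay":0,"az":0,"claw":0.094},
    {"x":0,"y":0,"z":0,"ax":0,"ay":0,"az":0,"claw":0.094}
  ]
}}

```text
time_s: 14.47
ee_pos: [0.575, 0.2482, 0.1264]
eef_rot: [-3.136, -0.003, 1.502]
force: [0.6, -0.7, 0.1]
grip_width: 0.0166
```

{"name": "step_arm", "arguments": {
  "steps": [
    {"x":0,"y":0,"z":0,"ax":0,"ay":0,"az":0,"claw":0.094},
    {"x":0,"y":0,"z":0,"ax":0,"ay":0,"az":0,"claw":0.094},
    {"x":0,"y":0,"z":0,"ax":0,"ay":0,"az":0,"claw":0.094}
  ]
}}

```text
time_s: 14.72
ee_pos: [0.5748, 0.248, 0.1252]
eef_rot: [-3.136, -0.003, 1.502]
force: [-0.3, 0.0, 0.1]
grip_width: 0.037
```

```bash
python3 look.py wrist 16;python3 look.py side 16
```

```text
14.72 [0.5748 0.248  0.1252] [-1.797e+02 -1.500e-01  8.606e+01] [-0.3  0.   0.1]
wrist bar [250. 197.] board xy [-23.4  10.1] [119.   29.3] 89.5 zmed/max 0.0251 0.0423
wrist roller [292. 205.] board xy [15.7 11.4] [110.1  48. ] 89.8 zmed/max 0.0603 0.0635
  ridge [15.3 15. ] yrange [-41.3  66.2] xrange [-7.4 38.6]
14.77 [0.5747 0.248  0.125 ] [-1.7967e+02 -1.4000e-01  8.6050e+01] [ 0.2  0.6 -0.4]
side bar [240. 309.] board xy [-24.6  11.9] [120.1  32. ] 89.9 zmed/max 0.0237 0.0269
side roller [225. 299.] board xy [22.  14.3] [ 66.5 108.6] 0.1 zmed/max 0.0562 0.0633
  ridge [13.8 27.7] yrange [-35.9  68. ] xrange [-10.8  35.2]
```

View pics/wrist16.png

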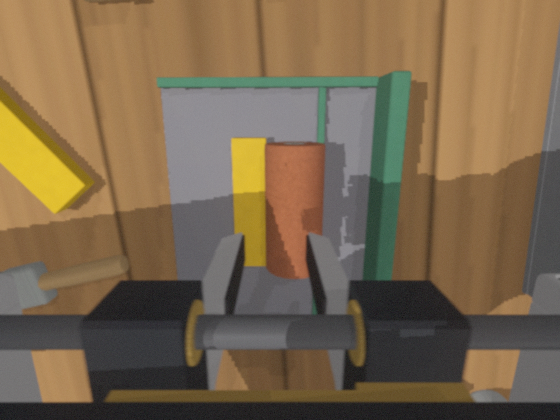

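The roller rests between bead and bar at about (15.5, 12), and the bar has not moved. Now the grasp.

```bash
python3 plan.py .59 .2459 .045 86.25 25
```

```text
t 14.82 pos [0.5747 0.248  0.1251] rot [-1.797e+02 -1.000e-01  8.610e+01] F [-0.8 -0.3 -0.5] g 0.0453
{"x":-0.0004,"y":0.0049,"z":0.0245,"ax":-0.3,"ay":-0.1,"az":-0.2}
{"x":-0.0003,"y":0.0047,"z":0.0246,"ax":-0,"ay":-0,"az":0}
{"x":-0.0004,"y":0.0047,"z":0.0245,"ax":-0,"ay":-0,"az":0}
{"x":-0.0001,"y":0.0012,"z":0.0064,"ax":-0,"ay":-0,"az":0}
```

{"name": "step_arm", "arguments": {
  "steps": [
    {"x":0,"y":0.007,"z":0,"ax":-0.3,"ay":-0.1,"az":-0.2,"claw":0.085},
    {"x":0,"y":0.007,"z":0,"ax":0,"ay":0,"az":0,"claw":0.085},
    {"x":0,"y":0.002,"z":0,"ax":0,"ay":0,"az":0,"claw":0.085},
    {"x":0,"y":0,"z":0,"ax":0,"ay":0,"az":0,"claw":0.085},
    {"x":0,"y":0,"z":0,"ax":0,"ay":0,"az":0,"claw":0.085}
  ]
}}

```text
time_s: 15.23
ee_pos: [0.5922, 0.2465, 0.1228]
eef_rot: [-3.139, 0.001, 1.506]
force: [0.2, -0.1, 0.3]
grip_width: 0.078
```

```bash
python3 plan.py .59 .2459 .045 86.25 20
```

```text
t 15.23 pos [0.5922 0.2465 0.1228] rot [-179.9    0.    86.3] F [ 0.2 -0.1  0.3] g 0.078
{"x":-0.0002,"y":-0.0005,"z":0.02,"ax":-0.1,"ay":0,"az":0}
{"x":-0.0002,"y":-0.0005,"z":0.02,"ax":-0,"ay":0,"az":0}
{"x":-0.0001,"y":-0.0006,"z":0.02,"ax":-0,"ay":0,"az":0}
{"x":-0.0002,"y":-0.0005,"z":0.0178,"ax":-0,"ay":0,"az":0}
```

{"name": "step_arm", "arguments": {
  "steps": [
    {"x":0,"y":-0.0006,"z":0.02,"ax":0,"ay":0,"az":0,"claw":0.08},
    {"x":0,"y":-0.0006,"z":0.02,"ax":0,"ay":0,"az":0,"claw":0.08},
    {"x":0,"y":-0.0006,"z":0.02,"ax":0,"ay":0,"az":0,"claw":0.08},
    {"x":0,"y":-0.0005,"z":0.007,"ax":0,"ay":0,"az":0,"claw":0.08},
    {"x":0,"y":0,"z":0,"ax":0,"ay":0,"az":0,"claw":0.08}
  ]
}}

```text
time_s: 15.65
ee_pos: [0.5904, 0.2468, 0.0545]
eef_rot: [-3.141, -0.0, 1.505]
force: [-0.9, -0.2, 0.3]
grip_width: 0.0803
```

```bash
python3 plan.py .59 .2459 .029 86.25 20
```

```text
t 15.65 pos [0.5904 0.2468 0.0545] rot [-180.    -0.    86.3] F [-0.9 -0.2  0.3] g 0.0803
{"x":-0.0007,"y":-0.0003,"z":0.02,"ax":-0,"ay":-0,"az":0}
{"x":-0.0002,"y":-0.0001,"z":0.0055,"ax":-0,"ay":-0,"az":0}
```

{"name": "step_arm", "arguments": {
  "steps": [
    {"x":-0.0006,"y":-0.0004,"z":0.012,"ax":0,"ay":0,"az":0,"claw":0.08},
    {"x":0,"y":0,"z":0.006,"ax":0,"ay":0,"az":0,"claw":0.08},
    {"x":0,"y":0,"z":0,"ax":0,"ay":0,"az":0,"claw":0.08},
    {"x":0,"y":0,"z":0,"ax":0,"ay":0,"az":0,"claw":0.08}
  ]
}}

```text
time_s: 15.98
ee_pos: [0.5908, 0.2465, 0.0371]
eef_rot: [3.14, -0.001, 1.505]
force: [-0.5, -1.0, 0.9]
grip_width: 0.0802
```

```bash
python3 plan.py .59 .2459 .029 86.25 20
```

```text
t 15.98 pos [0.5908 0.2465 0.0371] rot [ 1.799e+02 -1.000e-01  8.630e+01] F [-0.5 -1.   0.9] g 0.0802
{"x":-0.0007,"y":-0.0008,"z":0.0081,"ax":0.1,"ay":-0.1,"az":0}
```

{"name": "step_arm", "arguments": {
  "steps": [
    {"x":-0.0005,"y":-0.0008,"z":0.006,"ax":0,"ay":0,"az":0,"claw":0.08},
    {"x":0,"y":0,"z":0.002,"ax":0,"ay":0,"az":0,"claw":0.07},
    {"x":0,"y":0,"z":0,"ax":0,"ay":0,"az":0,"claw":0.065}
  ],
  "grip_force": 15
}}

```text
time_s: 16.23
ee_pos: [0.5907, 0.2463, 0.0299]
eef_rot: [3.138, -0.002, 1.505]
force: [-0.6, 0.3, 0.4]
grip_width: 0.07
```

```bash
python3 plan.py .59 .2459 .029 86.25 20; python3 look.py wrist 17
```

```text
t 16.23 pos [0.5907 0.2463 0.0299] rot [ 1.798e+02 -1.000e-01  8.630e+01] F [-0.6  0.3  0.4] g 0.07
{"x":-0.0004,"y":-0.0007,"z":0.0009,"ax":0.2,"ay":-0.1,"az":0}
16.23 [0.5907 0.2463 0.0299] [ 1.7977e+02 -1.3000e-01  8.6260e+01] [-0.6  0.3  0.4]
wrist bar [210. 218.] board xy [-23.3  15.5] [108.8  30.7] 89.1 zmed/max 0.0251 0.0431
wrist roller [274. 233.] board xy [18.2 16.3] [100.   52.4] 90.0 zmed/max 0.06 0.0635
  ridge [15.6 28.7] yrange [-16.6  66.2] xrange [-7.1 39.3]
wrist roller [274. 354.] board xy [ 22.9 -57.6] [31.8 52.2] 24.8 zmed/max 0.0617 0.0636
  ridge [ 15.6 -39.5] yrange [-43.5 -35.8] xrange [-0.5 31.8]
```

{"name": "step_arm", "arguments": {
  "steps": [
    {"x":0,"y":-0.0007,"z":0.0005,"ax":0.2,"ay":0,"az":0,"claw":0.06},
    {"x":0,"y":0,"z":0,"ax":0,"ay":0,"az":0,"claw":0.054},
    {"x":0,"y":0,"z":0,"ax":0,"ay":0,"az":0,"claw":0.051},
    {"x":0,"y":0,"z":0,"ax":0,"ay":0,"az":0,"claw":0.045},
    {"x":0,"y":0,"z":0,"ax":0,"ay":0,"az":0,"claw":0.04}
  ]
}}

```text
time_s: 16.7
ee_pos: [0.5903, 0.2464, 0.0301]
eef_rot: [3.14, -0.003, 1.505]
force: [-0.1, 0.4, -1.3]
grip_width: 0.0499
```

{"name": "step_arm", "arguments": {
  "steps": [
    {"x":0,"y":0,"z":0,"ax":0,"ay":0,"az":0,"claw":0.04},
    {"x":0,"y":0,"z":0,"ax":0,"ay":0,"az":0,"claw":0.04}
  ],
  "grip_force": 30
}}

```text
time_s: 16.87
ee_pos: [0.5902, 0.2464, 0.0301]
eef_rot: [3.14, -0.003, 1.505]
force: [-0.5, 0.0, -1.0]
grip_width: 0.0491
```

{"name": "step_arm", "arguments": {
  "steps": [
    {"x":0,"y":0,"z":-0.004,"ax":0,"ay":0,"az":0,"claw":0.04},
    {"x":0,"y":0,"z":-0.008,"ax":0,"ay":0,"az":0,"claw":0.04},
    {"x":0,"y":0,"z":-0.01,"ax":0,"ay":0,"az":0,"claw":0.04},
    {"x":0,"y":0,"z":-0.01,"ax":0,"ay":0,"az":0,"claw":0.04}
  ]
}}

```text
time_s: 17.2
ee_pos: [0.5879, 0.2455, 0.0606]
eef_rot: [-3.135, 0.0, 1.505]
force: [-0.1, 0.1, -5.5]
grip_width: 0.0491
```

```bash
python3 look.py wrist 18
```

```text
17.2 [0.5879 0.2455 0.0606] [-1.7965e+02  3.0000e-02  8.6260e+01] [-0.1  0.1 -5.5]
wrist bar [216. 185.] board xy [-22.1  32.5] [74.  32.2] 89.4 zmed/max 0.0251 0.0272
wrist bar [228. 290.] board xy [-16.5 -26.9] [48.3  7.5] 73.5 zmed/max 0.0251 0.074
wrist roller [275. 233.] board xy [17. 20.] [91.5 56.8] 88.3 zmed/max 0.0857 0.0899
  ridge [13.5 27.7] yrange [-19.7  65.2] xrange [-10.3  37.7]
```

View pics/wrist18.png

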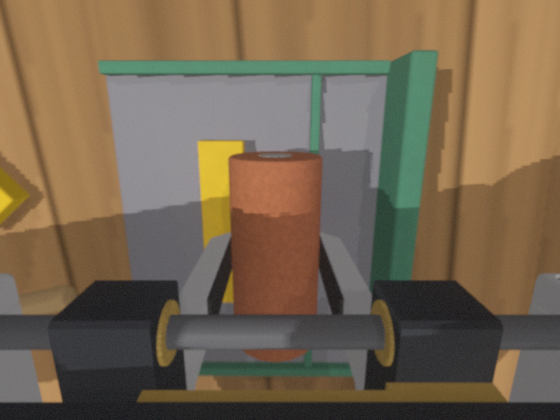

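Held: the wrist force of -5.5 N implies a roller of about 0.55 kg. Now I work out the cradle pose from the pictures already taken.

```bash
cat > crad.py <<'E'
from h import *
def crad(n,im,d,o,lim=((.45,.70),(-.34,-.1))):
    m=cv2.inRange(hsv(im),np.array((105,120,50)),np.array((125,255,255)))>0
    v,u=np.nonzero(m); P=plane(np.c_[u,v],n,.034,o)
    Pd=cloud(n,d,m&(d>0),o); z=d[v,u]>0; Q=P[z]
    k=(Q[:,0]>lim[0][0])&(Q[:,0]<lim[0][1])&(Q[:,1]>lim[1][0])&(Q[:,1]<lim[1][1])
    Pd=Pd[k]; T=Pd[Pd[:,2]>.031]  # top faces
    X=T[:,:2]*1000; c=X.mean(0)
    r=cv2.minAreaRect(X.astype(np.float32)); w,h=r[1]; ang=r[2] if w>h else r[2]+90
    # split to two rails, fit lines
    a=np.radians(ang); ax=np.array([np.cos(a),np.sin(a)]); nx=np.array([np.sin(a),-np.cos(a)])
    s=(X-r[0])@nx; out=[]
    for g in(X[s>4],X[s<-4]):
        if len(g)<15: continue
        vx,vy,x0,y0=cv2.fitLine(g.astype(np.float32),cv2.DIST_HUBER,0,.01,.01).ravel(); t=np.percentile((g-r[0])@ax,[1,99])
        out.append((np.degrees(np.arctan2(vy,vx)).round(2),(np.array([x0,y0])-r[0])@nx,t.round(1),len(g)))
    print(n,'rect',np.round(r[0],1),np.round(r[1],1),round(ang,2),'rails',out,'zmed',np.median(T[:,2]).round(4))
if __name__=='__main__':
    for n,t in(('scene',0),('side',0),('wrist',1)):
        im,d=load(n,t); o=None
        if n=='wrist': o={'ee_pos':np.array([.4582,.0187,.203]),'eef_rot':np.radians([-179.96,-.05,-3.12])}
        crad(n,im,d,o)
E
python3 crad.py; python3 plan.py .525 -.325 .2 68 36
```

```text
scene rect [ 567.8 -223.9] [140.4  51.2] 68.55 rails [(np.float32(68.11), np.float64(22.052973809798633), array([-66.3,  68.7]), 74), (np.float32(67.96), np.float64(-19.588537075963508), array([-64.4,  70.1]), 65)] zmed 0.0341
side rect [ 563.5 -222.1] [148.6  51.2] 68.06 rails [(np.float32(68.09), np.float64(20.37224495190489), array([-73.1,  70.6]), 95), (np.float32(67.72), np.float64(-21.685664127629405), array([-70.7,  70.8]), 87)] zmed 0.0337
wrist rect [ 563.6 -222.6] [148.   50.4] 67.84 rails [(np.float32(67.54), np.float64(20.110108130327827), array([-44.8,  72.9]), 1187), (np.float32(67.63), np.float64(-21.476448495587285), array([-70.4,  72.6]), 1217)] zmed 0.0347
t 17.25 pos [0.5889 0.2459 0.0631] rot [-179.8   -0.    86.3] F [ 0.8 -0.1 -3.7] g 0.0492
{"x":-0.035,"y":-0.0016,"z":-0.0084,"ax":-0.1,"ay":-0,"az":6.5}
{"x":-0.0349,"y":0.0023,"z":-0.0084,"ax":-0,"ay":-0,"az":6.5}
{"x":-0.0344,"y":0.0063,"z":-0.0084,"ax":-0.1,"ay":-0,"az":5.3}
{"x":-0.0337,"y":0.0094,"z":-0.0083,"ax":0,"ay":-0,"az":-0}
{"x":-0.0337,"y":0.0095,"z":-0.0083,"ax":0,"ay":-0,"az":-0}
{"x":-0.0337,"y":0.0094,"z":-0.0084,"ax":0,"ay":-0,"az":-0}
{"x":-0.0337,"y":0.0095,"z":-0.0083,"ax":0,"ay":-0,"az":-0}
{"x":-0.0337,"y":0.0094,"z":-0.0084,"ax":0,"ay":-0,"az":-0}
{"x":-0.0337,"y":0.0094,"z":-0.0083,"ax":0,"ay":-0,"az":-0}
{"x":-0.0337,"y":0.0095,"z":-0.0083,"ax":0,"ay":-0,"az":-0}
{"x":-0.0337,"y":0.0094,"z":-0.0084,"ax":0,"ay":-0,"az":-0}
{"x":-0.0337,"y":0.0095,"z":-0.0083,"ax":0,"ay":-0,"az":-0}
{"x":-0.0337,"y":0.0094,"z":-0.0084,"ax":0,"ay":-0,"az":-0}
{"x":-0.0337,"y":0.0095,"z":-0.0083,"ax":0,"ay":-0,"az":-0}
{"x":-0.0337,"y":0.0094,"z":-0.0084,"ax":0,"ay":-0,"az":-0}
{"x":-0.0337,"y":0.0095,"z":-0.0083,"ax":0,"ay":-0,"az":-0}
{"x":-0.014,"y":0.0039,"z":-0.0035,"ax":0,"ay":-0,"az":-0}
```

{"name": "step_arm", "arguments": {
  "steps": [
    {"x":0,"y":0,"z":-0.03,"ax":0,"ay":0,"az":0,"claw":0.04},
    {"x":-0.01,"y":0,"z":-0.03,"ax":0,"ay":0,"az":0,"claw":0.04},
    {"x":-0.02,"y":0,"z":-0.03,"ax":0,"ay":0,"az":4,"claw":0.04},
    {"x":-0.028,"y":0,"z":-0.015,"ax":0,"ay":0,"az":5,"claw":0.04},
    {"x":-0.033,"y":0.004,"z":-0.005,"ax":0,"ay":0,"az":5,"claw":0.04}
  ]
}}

```text
time_s: 17.67
ee_pos: [0.5787, 0.1573, 0.179]
eef_rot: [-3.138, -0.0, 1.262]
force: [0.6, -0.7, -6.6]
grip_width: 0.0493
```

```bash
python3 plan.py .525 -.325 .2 68 34
```

```text
t 17.67 pos [0.5787 0.1573 0.179 ] rot [-179.8   -0.    72.3] F [ 0.6 -0.7 -6.6] g 0.0493
{"x":-0.0333,"y":0.0067,"z":-0.0015,"ax":-0.2,"ay":0,"az":4.3}
{"x":-0.0327,"y":0.0091,"z":-0.0015,"ax":-0,"ay":0,"az":0}
{"x":-0.0327,"y":0.0091,"z":-0.0015,"ax":-0,"ay":0,"az":0}
{"x":-0.0327,"y":0.0091,"z":-0.0015,"ax":-0,"ay":0,"az":0}
{"x":-0.0327,"y":0.0092,"z":-0.0015,"ax":-0,"ay":0,"az":0}
{"x":-0.0327,"y":0.0091,"z":-0.0015,"ax":-0,"ay":0,"az":0}
{"x":-0.0327,"y":0.0092,"z":-0.0014,"ax":-0,"ay":0,"az":0}
{"x":-0.0327,"y":0.0091,"z":-0.0015,"ax":-0,"ay":0,"az":0}
{"x":-0.0327,"y":0.0092,"z":-0.0014,"ax":-0,"ay":0,"az":0}
{"x":-0.0327,"y":0.0091,"z":-0.0015,"ax":-0,"ay":0,"az":0}
{"x":-0.0327,"y":0.0092,"z":-0.0014,"ax":-0,"ay":0,"az":0}
{"x":-0.0327,"y":0.0091,"z":-0.0015,"ax":-0,"ay":0,"az":0}
{"x":-0.0327,"y":0.0092,"z":-0.0014,"ax":-0,"ay":0,"az":0}
{"x":-0.0327,"y":0.0091,"z":-0.0015,"ax":-0,"ay":0,"az":0}
{"x":-0.0096,"y":0.0027,"z":-0.0004,"ax":-0,"ay":0,"az":0}
```

{"name": "step_arm", "arguments": {
  "steps": [
    {"x":-0.033,"y":0.007,"z":-0.002,"ax":-0.2,"ay":0,"az":3,"claw":0.04},
    {"x":-0.033,"y":0.009,"z":-0.002,"ax":0,"ay":0,"az":0,"claw":0.04},
    {"x":-0.033,"y":0.009,"z":-0.002,"ax":0,"ay":0,"az":0,"claw":0.04},
    {"x":-0.033,"y":0.009,"z":-0.002,"ax":0,"ay":0,"az":0,"claw":0.04},
    {"x":-0.033,"y":0.009,"z":-0.002,"ax":0,"ay":0,"az":0,"claw":0.04}
  ]
}}

```text
time_s: 18.08
ee_pos: [0.5601, -0.0187, 0.1958]
eef_rot: [3.133, -0.004, 1.203]
force: [-0.4, -0.3, -5.8]
grip_width: 0.0494
```

{"name": "step_arm", "arguments": {
  "steps": [
    {"x":-0.033,"y":0.009,"z":-0.002,"ax":0,"ay":0,"az":0,"claw":0.04},
    {"x":-0.033,"y":0.009,"z":-0.002,"ax":0,"ay":0,"az":0,"claw":0.04},
    {"x":-0.033,"y":0.009,"z":0,"ax":0,"ay":0,"az":0,"claw":0.04},
    {"x":-0.033,"y":0.009,"z":0,"ax":0,"ay":0,"az":0,"claw":0.04},
    {"x":-0.03,"y":0.008,"z":0,"ax":0,"ay":0,"az":0,"claw":0.04}
  ]
}}

```text
time_s: 18.5
ee_pos: [0.5403, -0.1944, 0.2044]
eef_rot: [3.128, -0.004, 1.203]
force: [0.4, 0.4, -6.0]
grip_width: 0.0497
```

```bash
python3 plan.py .525 -.325 .2 68 30
```

```text
t 18.5 pos [ 0.5403 -0.1944  0.2044] rot [179.2  -0.2  68.9] F [ 0.4  0.4 -6. ] g 0.0497
{"x":-0.029,"y":0.0074,"z":0.001,"ax":0.8,"ay":-0.2,"az":0.9}
{"x":-0.0289,"y":0.0079,"z":0.001,"ax":-0,"ay":-0,"az":0}
{"x":-0.0289,"y":0.0079,"z":0.001,"ax":-0,"ay":-0,"az":0}
{"x":-0.0289,"y":0.0079,"z":0.0009,"ax":-0,"ay":-0,"az":0}
{"x":-0.0113,"y":0.0031,"z":0.0004,"ax":-0,"ay":-0,"az":0}
```

{"name": "step_arm", "arguments": {
  "steps": [
    {"x":-0.029,"y":0.0075,"z":0,"ax":0.8,"ay":-0.2,"az":0.9,"claw":0.04},
    {"x":-0.029,"y":0.008,"z":0,"ax":0,"ay":0,"az":0,"claw":0.04},
    {"x":-0.028,"y":0.008,"z":0,"ax":0,"ay":0,"az":0,"claw":0.04},
    {"x":-0.018,"y":0.006,"z":0,"ax":0,"ay":0,"az":0,"claw":0.04},
    {"x":0,"y":0,"z":0,"ax":0,"ay":0,"az":0,"claw":0.04}
  ]
}}

```text
time_s: 18.92
ee_pos: [0.5256, -0.313, 0.2075]
eef_rot: [3.139, 0.001, 1.181]
force: [-0.7, 0.3, -6.8]
grip_width: 0.0489
```

{"name": "step_arm", "arguments": {
  "steps": [
    {"x":0,"y":0,"z":0,"ax":0,"ay":0,"az":0,"claw":0.04},
    {"x":0,"y":0,"z":0,"ax":0,"ay":0,"az":0,"claw":0.04}
  ]
}}

```text
time_s: 19.08
ee_pos: [0.5251, -0.3135, 0.2079]
eef_rot: [3.139, 0.001, 1.179]
force: [-0.6, 0.9, -6.5]
grip_width: 0.0493
```

```bash
python3 - <<'E'
from crad import *
im,d,o=shot('wrist',19); print(o['time_s'],o['ee_pos'].round(4),np.degrees(o['eef_rot']).round(2),o['joint_vel'].round(3))
crad('wrist',im,d,o)
# roller pose
m=cv2.inRange(hsv(im),np.array((2,100,40)),np.array((14,255,255)))>0
for mm,s,ce in comps(m,800):
    P=cloud('wrist',d,mm,o); R=Ro.from_euler('xyz',o['eef_rot']).as_matrix(); T=(P-o['ee_pos'])@R*1000; k=abs(T[:,2])<60; T=T[k]
    if len(T)<500: continue
    r=cv2.minAreaRect(T[:,:2].astype(np.float32)); print(ce,'tool frame',r,np.percentile(T[:,0],[1,99]),np.percentile(T[:,1],[1,99]),T[:,2].min())
E
```

```text
19.0833 [ 0.5251 -0.3135  0.2079] [1.7985e+02 6.0000e-02 6.7550e+01] [ 0.005 -0.008  0.005  0.003  0.004  0.007]
wrist rect [ 568.  -219.1] [132.   48.4] 67.82 rails [(np.float32(67.93), np.float64(20.570242662167946), array([-64.9,  64.8]), 922), (np.float32(67.66), np.float64(-20.632606759132226), array([-63.6,  65.1]), 880)] zmed 0.0349
[276.31844025 207.07235973] tool frame ((7.942668914794922, 0.9500522613525391), (51.27372741699219, 92.23395538330078), 89.9155502319336) [-29.22058196  53.80924863] [-23.56503551  24.43726323] -36.28076538115957
```

View pics/wrist19.png

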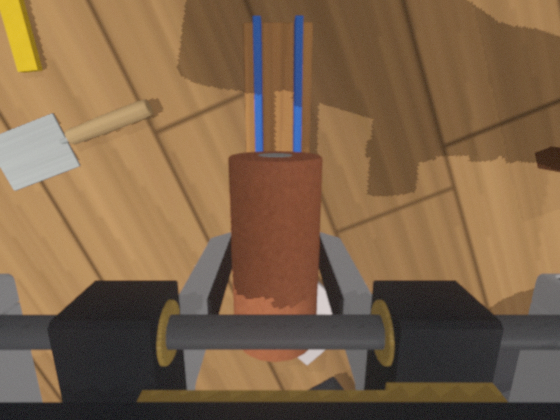

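Seen from the approach side, the rails flank columns 258 and 298 and line up with the held roller. The rail midline passes through about (567.4, -218.8) at 67.8°. I'm moving over the seat.

```bash
python3 plan.py .566 -.2225 .12 67.8 30
```

```text
t 19.13 pos [ 0.5253 -0.3131  0.2081] rot [1.798e+02 1.000e-01 6.760e+01] F [-1.1 -0.3 -5.7] g 0.0495
{"x":0.0225,"y":0.0006,"z":0.0199,"ax":0.2,"ay":0.1,"az":-0.2}
{"x":0.0224,"y":0.0008,"z":0.0199,"ax":-0,"ay":-0,"az":-0}
{"x":0.0224,"y":0.0008,"z":0.0199,"ax":-0,"ay":-0,"az":-0}
{"x":0.0224,"y":0.0008,"z":0.0199,"ax":-0,"ay":-0,"az":-0}
{"x":0.0096,"y":0.0004,"z":0.0085,"ax":-0,"ay":-0,"az":-0}
```

{"name": "step_arm", "arguments": {
  "steps": [
    {"x":0.0225,"y":0.0007,"z":0.015,"ax":0.2,"ay":0,"az":-0.2,"claw":0.04},
    {"x":0.0225,"y":0.0007,"z":0.015,"ax":0,"ay":0,"az":0,"claw":0.04},
    {"x":0.0225,"y":0.0007,"z":0.015,"ax":0,"ay":0,"az":0,"claw":0.04},
    {"x":0.02,"y":0.0007,"z":0.015,"ax":0,"ay":0,"az":0,"claw":0.04},
    {"x":0,"y":0,"z":0.005,"ax":0,"ay":0,"az":0,"claw":0.04}
  ]
}}

```text
time_s: 19.55
ee_pos: [0.5635, -0.2263, 0.144]
eef_rot: [3.137, 0.001, 1.186]
force: [-0.2, -0.1, -6.4]
grip_width: 0.0494
```

```bash
python3 plan.py .566 -.2225 .075 67.8 14
```

```text
t 19.55 pos [ 0.5635 -0.2263  0.144 ] rot [1.797e+02 1.000e-01 6.790e+01] F [-0.2 -0.1 -6.4] g 0.0494
{"x":0.0009,"y":0.0001,"z":0.014,"ax":0.3,"ay":0.1,"az":0.1}
{"x":0.0009,"y":0.0002,"z":0.014,"ax":-0,"ay":-0,"az":0}
{"x":0.0009,"y":0.0002,"z":0.014,"ax":-0,"ay":-0,"az":0}
{"x":0.0009,"y":0.0002,"z":0.014,"ax":-0,"ay":-0,"az":0}
{"x":0.0009,"y":0.0001,"z":0.013,"ax":-0,"ay":-0,"az":0}
```

{"name": "step_arm", "arguments": {
  "steps": [
    {"x":0.001,"y":0,"z":0.014,"ax":0.3,"ay":0,"az":0,"claw":0.04},
    {"x":0.001,"y":0,"z":0.014,"ax":0,"ay":0,"az":0,"claw":0.04},
    {"x":0.001,"y":0,"z":0.014,"ax":0,"ay":0,"az":0,"claw":0.04},
    {"x":0,"y":0,"z":0.01,"ax":0,"ay":0,"az":0,"claw":0.04},
    {"x":0,"y":0,"z":0,"ax":0,"ay":0,"az":0,"claw":0.04}
  ]
}}

```text
time_s: 19.97
ee_pos: [0.565, -0.2199, 0.0883]
eef_rot: [-3.14, 0.001, 1.192]
force: [-0.5, -0.7, -6.5]
grip_width: 0.0493
```

{"name": "step_arm", "arguments": {
  "steps": [
    {"x":0,"y":0,"z":0,"ax":0,"ay":0,"az":0,"claw":0.04}
  ]
}}

```text
time_s: 20.05
ee_pos: [0.5649, -0.2199, 0.0882]
eef_rot: [-3.14, 0.001, 1.192]
force: [-0.4, -0.3, -4.6]
grip_width: 0.0494
```

```bash
python3 plan.py .566 -.2225 .052 67.8 8; python3 - <<'E'
from crad import *
for n in('side','scene'):
    im,d,o=shot(n,20)
    # terracotta near cradle
    m=cv2.inRange(hsv(im),np.array((2,100,40)),np.array((14,255,255)))>0
    P=cloud(n,d,m); k=(abs(P[:,0]-.566)<.1)&(abs(P[:,1]+.2225)<.1)&(P[:,2]>.06)&(P[:,2]<.13); Q=P[k]
    print(n,k.sum(), cv2.minAreaRect(Q[:,:2].astype(np.float32)*1000) if k.sum()>20 else '', np.percentile(Q[:,2],98) if k.sum() else '')
    crad(n,im,d,o)
im=cv2.imread('pics/side20.png'); cv2.imwrite('pics/c20.png',cv2.resize(im[110:230,250:390],None,fx=5,fy=5,interpolation=2))
E
```

```text
t 20.05 pos [ 0.5649 -0.2199  0.0882] rot [-1.799e+02  1.000e-01  6.830e+01] F [-0.4 -0.3 -4.6] g 0.0494
{"x":-0.0004,"y":0.0005,"z":0.008,"ax":-0.1,"ay":0.1,"az":0.5}
{"x":-0.0005,"y":0.0004,"z":0.008,"ax":-0,"ay":-0,"az":-0}
{"x":-0.0004,"y":0.0004,"z":0.008,"ax":-0,"ay":-0,"az":-0}
{"x":-0.0005,"y":0.0005,"z":0.008,"ax":-0,"ay":-0,"az":-0}
{"x":-0.0002,"y":0.0002,"z":0.0042,"ax":-0,"ay":-0,"az":-0}
side 419 ((563.877685546875, -217.9480743408203), (113.5513916015625, 53.2156982421875), 69.12151336669922) 0.12087397327999774
side rect [ 562.9 -222.8] [149.  52.] 67.78 rails [(np.float32(64.87), np.float64(20.501457266681523), array([ 3.8, 74.1]), 30), (np.float32(67.6), np.float64(-21.407810737279547), array([-70.6,  73.3]), 85)] zmed 0.0335
scene 358 ((566.41650390625, -218.08078002929688), (114.05117797851562, 54.07746124267578), 67.74286651611328) 0.12282994719522534
scene rect [ 574.  -222.3] [145.2  48.7] 72.65 rails [(np.float32(67.8), np.float64(17.527412383848308), array([-71.7,  65.2]), 59), (np.float32(70.26), np.float64(-20.446735476807316), array([31.1, 72.2]), 20)] zmed 0.034
```

View pics/c20.png

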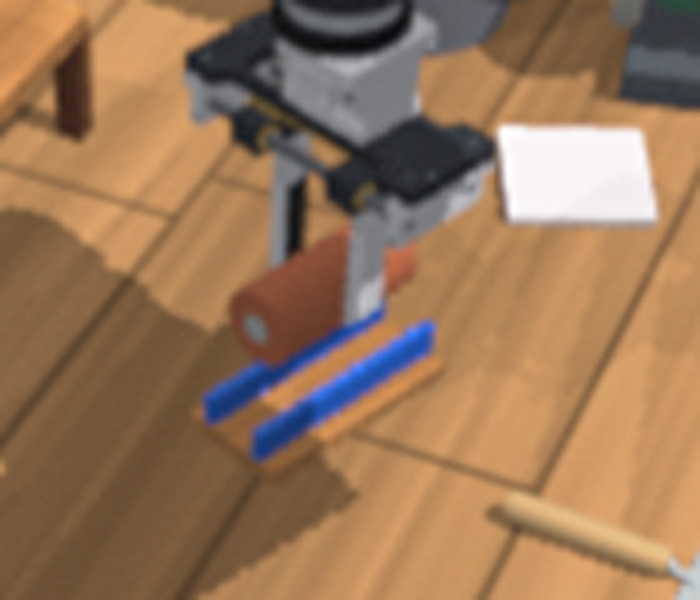

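{"name": "step_arm", "arguments": {
  "steps": [
    {"x":-0.001,"y":0.001,"z":0.008,"ax":0,"ay":0,"az":0.4,"claw":0.04},
    {"x":-0.001,"y":0.0007,"z":0.008,"ax":0,"ay":0,"az":0,"claw":0.04},
    {"x":-0.0005,"y":0.0003,"z":0.006,"ax":0,"ay":0,"az":0,"claw":0.04},
    {"x":0,"y":0,"z":0.003,"ax":0,"ay":0,"az":0,"claw":0.04},
    {"x":0,"y":0,"z":0,"ax":0,"ay":0,"az":0,"claw":0.04}
  ]
}}

```text
time_s: 20.57
ee_pos: [0.5668, -0.2245, 0.0632]
eef_rot: [3.139, 0.002, 1.183]
force: [-0.7, 0.3, -6.0]
grip_width: 0.0496
```

```bash
python3 plan.py .566 -.2225 .048 67.8 5
```

```text
t 20.57 pos [ 0.5668 -0.2245  0.0632] rot [1.799e+02 1.000e-01 6.780e+01] F [-0.7  0.3 -6. ] g 0.0496
{"x":0.0005,"y":-0.0005,"z":0.0049,"ax":0.1,"ay":0.1,"az":-0}
{"x":0.0005,"y":-0.0005,"z":0.0049,"ax":0,"ay":-0,"az":-0}
{"x":0.0006,"y":-0.0005,"z":0.0049,"ax":0,"ay":-0,"az":-0}
```

{"name": "step_arm", "arguments": {
  "steps": [
    {"x":0.0005,"y":-0.0006,"z":0.004,"ax":0,"ay":0,"az":0,"claw":0.04},
    {"x":0.0005,"y":-0.0006,"z":0.004,"ax":0,"ay":0,"az":0,"claw":0.04},
    {"x":0,"y":0,"z":0.001,"ax":0,"ay":0,"az":0,"claw":0.04},
    {"x":0,"y":0,"z":0,"ax":0,"ay":0,"az":0,"claw":0.04}
  ]
}}

```text
time_s: 20.9
ee_pos: [0.566, -0.223, 0.0532]
eef_rot: [3.139, 0.002, 1.183]
force: [0.9, 0.0, -5.2]
grip_width: 0.0496
```

{"name": "step_arm", "arguments": {
  "steps": [
    {"x":0,"y":0,"z":0.0015,"ax":0,"ay":0,"az":0,"claw":0.04},
    {"x":0,"y":0,"z":0.0012,"ax":0,"ay":0,"az":0,"claw":0.04}
  ]
}}

```text
time_s: 21.07
ee_pos: [0.5662, -0.223, 0.0507]
eef_rot: [3.139, 0.002, 1.183]
force: [-1.2, 0.3, -4.2]
grip_width: 0.0491
```

{"name": "step_arm", "arguments": {
  "steps": [
    {"x":0,"y":0,"z":0.0012,"ax":0,"ay":0,"az":0,"claw":0.04},
    {"x":0,"y":0,"z":0.001,"ax":0,"ay":0,"az":0,"claw":0.04}
  ]
}}

```text
time_s: 21.23
ee_pos: [0.5664, -0.2231, 0.0485]
eef_rot: [3.138, 0.002, 1.183]
force: [-0.2, -0.4, -6.4]
grip_width: 0.0493
```

{"name": "step_arm", "arguments": {
  "steps": [
    {"x":0,"y":0,"z":0.0012,"ax":0,"ay":0,"az":0,"claw":0.04},
    {"x":0,"y":0,"z":0.001,"ax":0,"ay":0,"az":0,"claw":0.04}
  ]
}}

```text
time_s: 21.4
ee_pos: [0.5664, -0.2231, 0.0462]
eef_rot: [3.138, 0.002, 1.183]
force: [-0.9, 0.3, -5.5]
grip_width: 0.0489
```

{"name": "step_arm", "arguments": {
  "steps": [
    {"x":0,"y":0,"z":0.001,"ax":0,"ay":0,"az":0,"claw":0.04}
  ]
}}

```text
time_s: 21.48
ee_pos: [0.5665, -0.2232, 0.0453]
eef_rot: [3.138, 0.002, 1.183]
force: [-4.5, 2.0, 6.5]
grip_width: 0.0494
```

Contact, with a side load along -tool y, so the seat lies slightly to that side. I'm easing over.

{"name": "step_arm", "arguments": {
  "steps": [
    {"x":0,"y":-0.001,"z":-0.0003,"ax":0,"ay":0,"az":0,"claw":0.04}
  ]
}}

```text
time_s: 21.57
ee_pos: [0.5657, -0.2229, 0.0456]
eef_rot: [3.138, 0.002, 1.183]
force: [2.3, -1.2, -5.0]
grip_width: 0.0495
```

{"name": "step_arm", "arguments": {
  "steps": [
    {"x":0,"y":-0.001,"z":0,"ax":0,"ay":0,"az":0,"claw":0.04}
  ]
}}

```text
time_s: 21.65
ee_pos: [0.5653, -0.2227, 0.046]
eef_rot: [3.136, 0.002, 1.183]
force: [3.3, -2.6, -4.6]
grip_width: 0.0492
```

{"name": "step_arm", "arguments": {
  "steps": [
    {"x":0,"y":0.0005,"z":0.0007,"ax":0.1,"ay":0,"az":0,"claw":0.04}
  ]
}}

```text
time_s: 21.73
ee_pos: [0.5658, -0.2229, 0.0456]
eef_rot: [3.137, 0.002, 1.183]
force: [0.6, 0.7, -5.1]
grip_width: 0.0492
```

{"name": "step_arm", "arguments": {
  "steps": [
    {"x":0,"y":0.0003,"z":0.0008,"ax":0.1,"ay":0,"az":0,"claw":0.04}
  ]
}}

```text
time_s: 21.82
ee_pos: [0.5662, -0.2231, 0.0451]
eef_rot: [3.138, 0.002, 1.183]
force: [-4.0, 1.0, 4.2]
grip_width: 0.0495
```

{"name": "step_arm", "arguments": {
  "steps": [
    {"x":0,"y":0,"z":0.0005,"ax":0,"ay":0,"az":0,"claw":0.04}
  ]
}}

```text
time_s: 21.9
ee_pos: [0.5662, -0.2231, 0.045]
eef_rot: [3.139, 0.002, 1.183]
force: [-4.1, 1.0, 5.1]
grip_width: 0.0495
```

{"name": "step_arm", "arguments": {
  "steps": [
    {"x":0,"y":-0.0005,"z":0,"ax":0,"ay":0,"az":0,"claw":0.048},
    {"x":0,"y":0,"z":0,"ax":0,"ay":0,"az":0,"claw":0.052},
    {"x":0,"y":0,"z":0,"ax":0,"ay":0,"az":0,"claw":0.058},
    {"x":0,"y":0,"z":0,"ax":0,"ay":0,"az":0,"claw":0.07},
    {"x":0,"y":0,"z":0,"ax":0,"ay":0,"az":0,"claw":0.08}
  ]
}}

```text
time_s: 22.32
ee_pos: [0.5665, -0.2233, 0.046]
eef_rot: [3.136, 0.002, 1.183]
force: [-0.6, 0.1, 0.1]
grip_width: 0.0678
```

{"name": "step_arm", "arguments": {
  "steps": [
    {"x":0,"y":0,"z":0,"ax":0,"ay":0,"az":0,"claw":0.085},
    {"x":0,"y":0,"z":0,"ax":0,"ay":0,"az":0,"claw":0.085}
  ]
}}

```text
time_s: 22.48
ee_pos: [0.5666, -0.2233, 0.0461]
eef_rot: [3.136, 0.002, 1.183]
force: [-0.1, 0.1, 0.4]
grip_width: 0.0812
```

{"name": "step_arm", "arguments": {
  "steps": [
    {"x":0,"y":0,"z":-0.008,"ax":0,"ay":0,"az":0,"claw":0.085},
    {"x":0,"y":0,"z":-0.02,"ax":0,"ay":0,"az":0,"claw":0.085},
    {"x":0,"y":0,"z":-0.03,"ax":0,"ay":0,"az":0,"claw":0.085},
    {"x":0,"y":0,"z":-0.03,"ax":0,"ay":0,"az":0,"claw":0.085},
    {"x":-0.02,"y":0,"z":-0.03,"ax":0,"ay":0,"az":0,"claw":0.085}
  ]
}}

```text
time_s: 22.9
ee_pos: [0.5565, -0.2382, 0.1634]
eef_rot: [-3.135, 0.001, 1.186]
force: [0.1, -0.3, -0.4]
grip_width: 0.0849
```

{"name": "step_arm", "arguments": {
  "steps": [
    {"x":-0.03,"y":0,"z":-0.02,"ax":0,"ay":0,"az":0,"claw":0.085},
    {"x":-0.03,"y":0,"z":0,"ax":0,"ay":0,"az":0,"claw":0.085},
    {"x":0,"y":0,"z":0,"ax":0,"ay":0,"az":0,"claw":0.085},
    {"x":0,"y":0,"z":0,"ax":0,"ay":0,"az":0,"claw":0.085}
  ]
}}

```text
time_s: 23.23
ee_pos: [0.5342, -0.2986, 0.1959]
eef_rot: [3.134, 0.003, 1.186]
force: [0.8, -0.2, -0.3]
grip_width: 0.085
```

```bash
python3 look.py side 22; python3 - <<'E'
from crad import *
for n in('wrist','side'):
    im,d,o=shot(n,23)
    print(o['ee_pos'].round(3))
    crad(n,im,d,o)
    m=cv2.inRange(hsv(im),np.array((2,100,40)),np.array((14,255,255)))>0
    P=cloud(n,d,m,o); k=(abs(P[:,0]-.566)<.1)&(abs(P[:,1]+.2225)<.1)&(P[:,2]>.045)&(P[:,2]<.13); Q=P[k]
    print(n,k.sum(), cv2.minAreaRect(Q[:,:2].astype(np.float32)*1000), np.percentile(Q[:,2],98))
E
```

```text
23.23 [ 0.5342 -0.2986  0.1959] [179.59   0.2   67.93] [ 0.8 -0.2 -0.3]
side bar [240. 309.] board xy [-24.9  12.4] [ 31.8 119.4] 0.2 zmed/max 0.0237 0.0268
[ 0.534 -0.298  0.196]
wrist rect [ 565.2 -226.3] [148.5  48.3] 68.07 rails [(np.float32(67.66), np.float64(20.46722986490025), array([-74.1,  73.1]), 181), (np.float32(67.81), np.float64(-21.43241603203551), array([-74.1,  74.2]), 173)] zmed 0.0351
wrist 6546 ((565.4154663085938, -224.2021484375), (109.83389282226562, 49.43593215942383), 67.69483947753906) 0.07881125439851681
[ 0.534 -0.298  0.195]
side rect [ 547.7 -208.1] [149.7  51.8] 49.18 rails [(np.float32(46.95), np.float64(15.841499079471138), array([-74.3,  73.7]), 55), (np.float32(65.85), np.float64(-13.500407443047667), array([ 3.6, 62.1]), 41)] zmed 0.0335
side 513 ((562.2855224609375, -220.50711059570312), (115.3930892944336, 47.64683151245117), 67.21576690673828) 0.07845619831512565
```

View pics/wrist23.png

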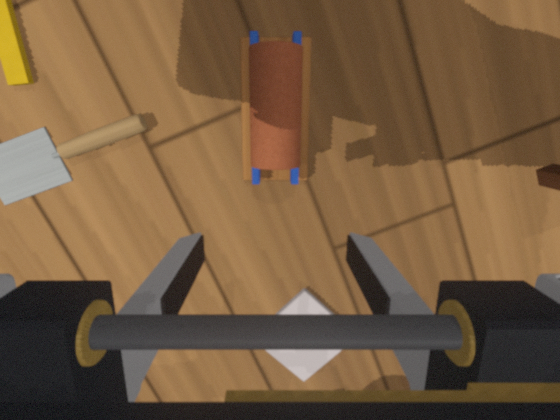

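View pics/side23.png

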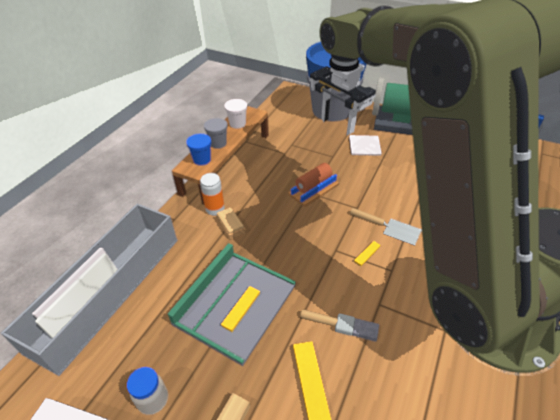

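The roller lies in the cradle: roller at wrist (276,105), with rail ends showing beyond both its ends at rows 38 and 175. Its centre is about 2 mm along and 1 mm across from the seat, and its top is at about 77 mm. The bar is still at (-24, 12) on the board, and the arm is clear.

```bash
python3 -c "
from station import ticket
print(ticket.hand_in())"
```

```text
the job is handed in; nothing more can be done
None
```

The roller is in the cradle and the job was handed in at about 23 s of the 66 s allowed. The hand-in reports no verdict, so what follows rests on my own camera and force checks.

**What I did**
- **Bar:** I laid the middle-sized yellow bar flat on the board, parallel to the kerb, at about (-24, 11) mm in the board frame.
- **Rolling out:** I rolled the roller over the bead with closed fingertips, at sampled tool forces of up to about 11 N. I held it back by hand on the way down, but near the end the fingers lost contact and it rolled the last few millimetres by itself. It came to rest at x of about 15.5 mm between bead and bar, and the bar had not moved.
- **Cradle:** I gripped it across its diameter, lowered it until it touched the rails at about 12 N, and released it.

**Last checks**
- **Roller:** The wrist camera put its centre about 2 mm along and 1 mm across from the cradle's middle. It was aligned within about 0.4°, with its top at about 77 mm as expected when seated, and rail showed past both ends.
- **Bar:** It was still flat on the board at about (-25, 12) mm.
- **Bystanders:** They looked unmoved in the last side view, though I did not measure them.
- **Arm:** It was clear of everything, with the wrist force near zero.

**Where readings disagreed**
- Before placing, the cameras differed by several millimetres on where the cradle lay across its width. I settled it by feeling the side loads on both rails.
- The automatic rail fit from the last side view was unusable because the roller and arm hid parts of the rails. I relied on the wrist view, with the side picture agreeing by eye.

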